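# Fetch the slide box from behind the reagent bottles

### The job

The blue slide box at the back of the pink tray is wanted at the microscope. First lift the culture dish off it and set it in the middle of the cork mat; then stand both reagent bottles aside in the steel tray; then, with them still there, take out the slide box, which must not have been shifted until then, and lay it in the middle of the blue mat, square with it; last put each bottle back in the middle of its tile, cap and tile of the same colour. Keep the bottles and the dish upright throughout, and leave the stoppered glass flask where it stands.

Things in the scene. Friction and masses are not known exactly. Their poses are not given: they have to be found in the camera images.
- slide_box: Closed blue plastic slide box with a thin black seam, 50 mm (x) x 110 mm (y) x 42 mm high, about 250 g. It stands on the floor of the pink tray (6 mm above the bench), about 11 mm behind the two bottles, so a finger cannot go between; behind it about 45 mm is free up to the tray's 14 mm high rim. Origin: centre of its underside, z up, y along its long side.
- dish: Round covered culture dish, clear with yellow contents, 60 mm across, 20 mm high, about 50 g, lying loose on the lid of the slide box, which is narrower (50 mm) than the dish. Origin: centre of its underside, z up.
- bottle_red: Amber glass reagent bottle with a red screw cap, upright, 92 mm tall: round body 44 mm across up to 52 mm, shoulder narrowing to a 28 mm neck at 62 to 66 mm, cap 34 mm across from 66 to 92 mm. About 150 g. Starts standing in the middle of the red tile, close in front of the slide box. Origin: centre of its underside, z up.
- bottle_green: Amber glass reagent bottle with a green screw cap, upright, 92 mm tall: round body 44 mm across up to 52 mm, shoulder narrowing to a 28 mm neck at 62 to 66 mm, cap 34 mm across from 66 to 92 mm. About 150 g. Starts standing in the middle of the green tile, close in front of the slide box. Origin: centre of its underside, z up.
- tile_red: Square red tile, 56 x 56 x 4 mm, fixed on the pink tray (the tile's underside is 6 mm, its top 10 mm above the bench): the place of the bottle with the red cap. Origin: centre of its underside; its x axis points from the bottle towards the slide box, its y axis runs along the row of tiles. The two tile centres are 60 mm apart.
- tile_green: Square green tile, 56 x 56 x 4 mm, fixed on the pink tray (the tile's underside is 6 mm, its top 10 mm above the bench): the place of the bottle with the green cap. Origin: centre of its underside; its x axis points from the bottle towards the slide box, its y axis runs along the row of tiles. The two tile centres are 60 mm apart.
- tray: Open, empty steel tray on the bench, fixed, 140 mm (x) x 150 mm (y) outside, rim 14 mm high, walls and floor 4 mm thick: the side area, with room for both bottles side by side along y. Origin: centre of its underside (the inner floor is 4 mm higher).
- blue_mat: Blue rectangular mat on the bench, fixed, 70 mm (x) x 130 mm (y) x 4 mm: the place of the slide box, long side along long side (either way round). Origin: centre of its underside.
- cork_mat: Round cork mat on the bench, fixed, 90 mm across, 5 mm thick: the place of the culture dish. Origin: centre of its underside.
- flask: Conical clear glass flask with a black stopper, 70 mm across at the foot, 108 mm tall with stopper, loose on the bench: not to be moved. Origin: centre of its underside, z up.

How it is judged:
By the outcome, as a careful person would: the job done as asked, in the order asked, and still so for the second after the job is handed in, with the robot touching nothing.
It also fails if it takes over 136 s, if anything falls off the work surface, if the arm or the gripper's body presses on something with over 40 N, if the wrist force passes 120 N, or if a joint passes its speed limit or range.

### The arm

A 6-joint arm with a two-finger parallel gripper is mounted at the origin on the work surface. World frame = base frame: x ahead of the robot, y to its left, z up, the work surface at z = 0. Lengths are in m, angles in rad, forces in N, time in s.
With the tool pointing down it reaches from about 0.275 to 0.85 m from the base axis. Payload 19 kg.
Tool frame: the origin (TCP) lies midway between the tips of the shut fingers; the grasp point (between the pads) lies 19 mm behind it (env.grasp_offset is the z of the grasp point in the tool frame, in m); z points along the fingers, y is the line along which they close (so a half turn about z gives the same grasp; the last joint's range is limited). The gripper opens to 85 mm and grips with 20 to 120 N. Pads are 22 mm wide; open, the fingers measure 114 mm over their backs; the gripper's body (76 mm by 85 mm) begins 54 mm behind the grasp point. The pads swing forward as they close: fully open they stand 13 mm farther back than shut.
Start: joints at [0.988, 0.15, 1.437, -0, 1.554, -0.134], TCP at [0.249, 0.518, 0.231] pointing down, gripper open.
Joint ranges: [-2.8, 2.8], [-0.68, 2.1], [0.12, 2.68], [-1.39, 4.53], [0.16, 2.79], [-2.81, 2.81]. Speed limits (rad/s): [1.89, 1.89, 2.22, 3.01, 3.01, 3.01].

### API

Orientations are given as a rotation vector (axis times angle).
In Python, from station import get_state, eyes, env gives the robot as it stands.
- The arm moves only by the shell command python3 -m crank 'ROWS' [FORCE]. ROWS is JSON, a list that holds one entry, the list of rows, each a list of 7 numbers: the opening, from -1 (shut) to 1 (fully open), then the shift along the tool's x, y, z in m, then the turn, a rotation vector about the tool's x, y, z in degrees. In form: [[[jaw, dx, dy, dz, ax, ay, az], ...]]. A call has 1 to 12 rows; each row is the pose to reach, as a shift and turn from the pose commanded when the call began, along the tool's axes at that moment; what a row does not reach only later rows make up. A row lasts 1/12 s, in which the tool goes at most 41.7 mm and 7.16 degrees, less where a joint would pass 70% of its speed; a pose out of reach is approached as far as the arm can. A call with a gripper value outside its range is refused whole. The fingers move at their own pace and stop on an object; FORCE is the grip in N (left out, the last holds). Time passes only in rows, so rows that repeat a pose let the fingers close. It gives the time, the measured TCP pose, the force, the opening and the grip force at its end, in the units of the state.
- get_state(): the state, without advancing time (a new reading comes with each control period).
- eyes.snapshot(name): name is "side" or "top" or "wrist"; returns a dict with "color" (384x512x3 uint8, blue, green, red), "depth" (384x512 float32, m along the optical axis (not along the pixel's ray), 0 where there is no reading), "camera_matrix" (3x3 intrinsics, pixels), "D" ([k1, k2, p1, p2, k3] as OpenCV has them; the pictures are not rectified), "origin" and "attitude" of the camera in the world. Camera axes: x right, y down, z forward; pixel columns grow to the right and rows downward; lengths in m; the calibration is good to about 2 mm. A picture is of the moment at which its call begins.
- env.job_done(): hands the job in; it is judged then, once.
Trained networks look in a picture, given as the dict that the camera call returned (one of the last four; its "shot" number tells which), for a name from the list of things; names that differ only in an ending like _2 or _b are one class to them, and where a whole thing is asked for, a point or a joint stands for the part that bears it (a point fixed in the world has none). Each returns a list of dicts, best first, with "conf" (0 to 1); they miss things now and then, are a little off and sometimes report something else, mostly with a low value. They report only what shows in the picture. A call takes as long as a camera call.
- eyes.spot_in(picture, target): "at" ([x, y, z] in m, in world coordinates, good to about 4 mm: the middle of the surface that is visible of it).
The state is a dict: "time_s": time; "joints": joint angles; "qd": joint speeds; "joint_torque": joint torques, N m; "position": TCP position; "eef_rot": TCP orientation; "wrist_force": force on the tool from outside, world axes, zero at the start; "moment": the same for the moment, N m; "width": finger opening in m; "finger_force": force on a finger pad.
Only numpy, scipy, OpenCV 4.12 (cv2) and the standard library are available. Lean on these libraries where they do the work, as an engineer would, in place of code of your own. Each camera call takes 0.05 s, during which the arm holds its last target. There are 200 camera calls.

## Working session

There is one attempt and no reset: what is moved stays moved. The work goes in short steps, Python scripts to look and compute and a shell command to move; the robot and the scene stay as the last step left them, time stands still between calls to the robot, and variables do not carry over. Pictures are saved under pics/ and viewed, at most 17 in all, crops included, and the job is handed in when it is done.

```bash
ls; mkdir -p pics; cat > h.py <<'E'
import numpy as np, cv2
from scipy.spatial.transform import Rotation as R
from station import get_state, eyes, env
def cloud(p):
    K,D=np.array(p["camera_matrix"]),np.array(p["D"]); d=p["depth"]
    v,u=np.mgrid[:d.shape[0],:d.shape[1]]
    n=cv2.undistortPoints(np.stack([u,v],-1).reshape(-1,1,2).astype(np.float64),K,D).reshape(*d.shape,2)
    c=np.concatenate([n,np.ones((*d.shape,1))],-1)*d[...,None]
    A=np.array(p["attitude"]); A=R.from_rotvec(A).as_matrix() if A.size==3 else (A if A.size==9 else R.from_quat(A).as_matrix())
    w=c@A.T+np.array(p["origin"]); w[d<=0]=np.nan
    return w
E
python3 - <<'E'
from h import *
s=get_state(); print({k:np.round(v,3) for k,v in s.items()}, env.grasp_offset)
for n in ["top","side"]:
    p=eyes.snapshot(n); cv2.imwrite(f"pics/{n}0.png",p["color"]); print(n,p["attitude"],p["origin"])
    np.savez(f"{n}0.npz",color=p["color"],cloud=cloud(p))
    for t in ["slide_box","dish","bottle_red","bottle_green","tile_red","tile_green","tray","blue_mat","cork_mat","flask"]:
        print(t,[(np.round(r["at"],3),round(r["conf"],2)) for r in eyes.spot_in(p,t)[:2]])
E
```

```text
pics
{'time_s': np.float64(0.0), 'joints': array([ 0.988,  0.151,  1.438, -0.   ,  1.554, -0.134]), 'qd': array([-0.002, -0.001,  0.001, -0.   , -0.   ,  0.001]), 'joint_torque': array([-3.0000e-03, -7.1304e+01, -5.7087e+01, -0.0000e+00,  9.0000e-03,
       -0.0000e+00]), 'position': array([0.249, 0.518, 0.231]), 'eef_rot': array([-6.990e-01, -3.062e+00,  2.000e-03]), 'wrist_force': array([-0.217, -0.38 ,  0.513]), 'moment': array([0.027, 0.028, 0.046]), 'finger_force': np.float64(0.0), 'width': np.float64(0.086)} -0.0187
top [-2.17374089  2.11046728 -0.17836753] [ 3.70940407e-01 -6.24826066e-04  1.03471108e+00]
slide_box [(array([ 0.602, -0.045,  0.048]), 0.73)]
dish [(array([ 0.614, -0.021,  0.07 ]), 0.77)]
bottle_red [(array([0.552, 0.006, 0.097]), 0.78), (array([0.591, 0.266, 0.003]), 0.27)]
bottle_green [(array([ 0.548, -0.05 ,  0.1  ]), 0.6), (array([ 0.604, -0.045,  0.051]), 0.29)]
tile_red [(array([ 0.544, -0.001,  0.011]), 0.78)]
tile_green [(array([ 0.54 , -0.041,  0.01 ]), 0.67)]
tray [(array([ 0.6  , -0.251,  0.006]), 0.64)]
blue_mat [(array([0.405, 0.246, 0.014]), 0.65)]
cork_mat [(array([0.587, 0.266, 0.007]), 0.61)]
flask [(array([ 0.604, -0.045,  0.051]), 0.65), (array([ 0.383, -0.218,  0.041]), 0.61)]
side [-2.14652058  0.41316087 -0.2443548 ] [ 0.26409597 -0.61403254  0.52827526]
slide_box [(array([ 0.607, -0.078,  0.035]), 0.98)]
dish [(array([ 0.612, -0.03 ,  0.068]), 0.59)]
bottle_red [(array([ 0.542, -0.004,  0.067]), 0.68)]
bottle_green [(array([ 0.551, -0.067,  0.066]), 0.95)]
tile_red [(array([ 0.549, -0.066,  0.067]), 0.7)]
tile_green [(array([ 0.544, -0.07 ,  0.01 ]), 0.46)]
tray [(array([ 0.599, -0.257,  0.003]), 0.85), (array([ 0.612, -0.03 ,  0.068]), 0.62)]
blue_mat [(array([0.406, 0.237, 0.004]), 0.57)]
cork_mat [(array([0.592, 0.262, 0.006]), 0.85)]
flask [(array([ 0.376, -0.247,  0.039]), 0.89)]
```

View pics/top0.png

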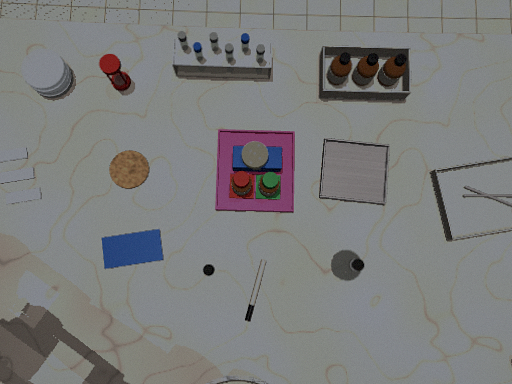

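View pics/side0.png

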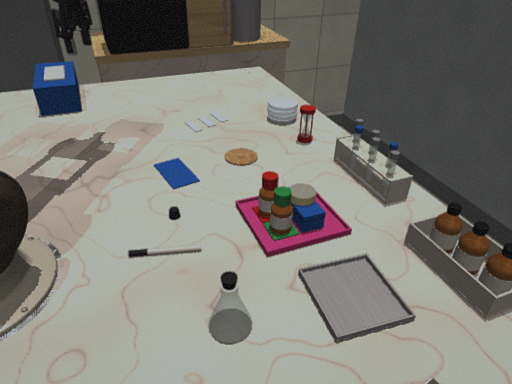

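The top view shows the dish at about (255,153) on the box, caps at (241,179) and (270,179), the cork mat at (129,169), the blue mat at (132,248) and the steel tray at (354,171). In the side view the flask stands at (230,310), well away. Next I measure these by colour and known heights.

```bash
cat >> h.py <<'E'
def planes(p,mask,z):
    """mask pixels projected onto plane z -> XY pts of outer contour"""
    K,D=np.array(p["camera_matrix"]),np.array(p["D"]); A=R.from_rotvec(p["attitude"]).as_matrix()
    n,lab,st,_=cv2.connectedComponentsWithStats(mask.astype(np.uint8))
    m=(lab==1+np.argmax(st[1:,4])).astype(np.uint8)
    c=max(cv2.findContours(cv2.resize(m,None,fx=4,fy=4,interpolation=cv2.INTER_NEAREST),cv2.RETR_EXTERNAL,cv2.CHAIN_APPROX_NONE)[0],key=len).reshape(-1,1,2)
    c=(c.astype(float)+.5)/4-.5
    n=cv2.undistortPoints(c,K,D).reshape(-1,2); r=np.c_[n,np.ones(len(n))]@A.T; o=np.array(p["origin"])
    return (o+r*((z-o[2])/r[:,2:]))[:,:2].astype(np.float32)
def rect(q):
    (cx,cy),(w,h),a=cv2.minAreaRect(q*1000); 
    a=(a+45)%90-45
    return np.round([cx,cy,w,h,a],1)
def circ(q):
    (cx,cy),r=cv2.minEnclosingCircle(q*1000); f=cv2.fitEllipse(q*1000)
    return np.round([cx,cy,2*r,*f[0],*f[1]],1)
def measure(p):
    hsv=cv2.cvtColor(p["color"],cv2.COLOR_BGR2HSV); w=cloud(p); z=w[...,2]
    H,S,V=[hsv[...,i].astype(int) for i in range(3)]
    x,y=w[...,0],w[...,1]
    blue=(abs(H-110)<14)&(S>120); red=((H<8)|(H>174))&(S>140); green=(abs(H-65)<20)&(S>100); pink=(abs(H-162)<11)&(S>100)
    box=lambda a,b,c,d:(x>a)&(x<b)&(y>c)&(y<d)
    out={}
    def f(n,fn,m,zz):
        try: out[n]=fn(planes(p,m,zz))
        except Exception as e: out[n]=repr(e)[:60]
    tb=box(.45,.75,-.15,.12)
    f("pink",rect,(pink|((blue|red|green)&tb)|((z>.03)&tb))&tb,.01)
    f("box",rect,blue&(z>.03)&tb,.048)
    f("dish",circ,(z>.055)&(z<.08)&tb&~blue&~red&~green&~pink&(x>.578),.068)
    f("capr",circ,red&(z>.08),.102); f("capg",circ,green&(z>.08),.102)
    f("capr_all",circ,red&(z>.08),.089); 
    f("tiler",rect,red&(z<.03)&tb,.010); f("tileg",rect,green&(z<.03)&tb,.010)
    f("mat",rect,blue&(z<.03)&box(.3,.5,.1,.4),.004)
    f("cork",circ,(abs(H-14)<8)&(S>70)&box(.5,.68,.15,.36),.005)
    cl=p["color"].astype(int)
    return out,hsv,w
E
python3 - <<'E'
from h import *
p=eyes.snapshot("top"); o,hsv,w=measure(p)
for k,v in o.items(): print(k,v)
for n,(u,v) in dict(cork=(129,169),mat=(132,248),dish=(255,153),box=(238,158),box2=(276,158),capr=(241,178),capg=(270,178),tile_r=(232,193),tg=(277,195),pink=(222,140),st=(354,171),strim=(323,171),bench=(300,240),fl=(345,270)).items(): print(n,hsv[v,u],np.round(w[v,u]*1000))
s=get_state(); print(np.round(R.from_rotvec(s["eef_rot"]).as_matrix(),3))
pic=cv2.resize(p["color"][115:225,205:405],None,fx=4,fy=4,interpolation=cv2.INTER_CUBIC); cv2.imwrite("pics/c1.png",pic)
E
```

```text
pink [ 5.933e+02 -2.440e+01  1.914e+02  1.797e+02  1.000e-01]
box [613.2 -58.4  52.5  46.1   1. ]
dish [615.6 -21.5  63.6 615.7 -20.9  58.9  61.4]
capr [796.6 294.2  51.3 795.3 296.3  41.9  49.2]
capg [552.5 -53.5  37.8 552.7 -53.7  33.2  36.3]
capr_all [802.5 298.3  52.  801.3 300.4  42.5  49.9]
tiler [554.8   6.7  57.6  56.5   1.5]
tileg [555.3 -54.   55.3  54.6   1.5]
mat [406.4 246.5  70.4 130.8  10.2]
cork [587.5 266.   91.7 587.4 265.8  88.6  88.9]
cork [ 15 123 122] [588. 266.   3.]
mat [110 179 121] [407. 246.   5.]
dish [150   5 111] [618. -22.  70.]
box [110 173 128] [610.  15.  50.]
box2 [109 175 124] [613. -69.  49.]
capr [  2 184 125] [554.   7. 105.]
capg [ 66 136 107] [557. -54. 101.]
tile_r [  0 177 127] [538.  27.   6.]
tg [ 67 147  64] [536. -76.  12.]
pink [160 128 128] [663.  54.   7.]
st [ 10  13 119] [ 599. -254.    3.]
strim [  0  10 105] [ 594. -180.   14.]
bench [ 55  11 140] [ 436. -130.    4.]
fl [30 11 68] [ 372. -220.   53.]
[[-0.901  0.434 -0.   ]
 [ 0.434  0.901 -0.   ]
 [ 0.    -0.    -1.   ]]
```

View pics/c1.png

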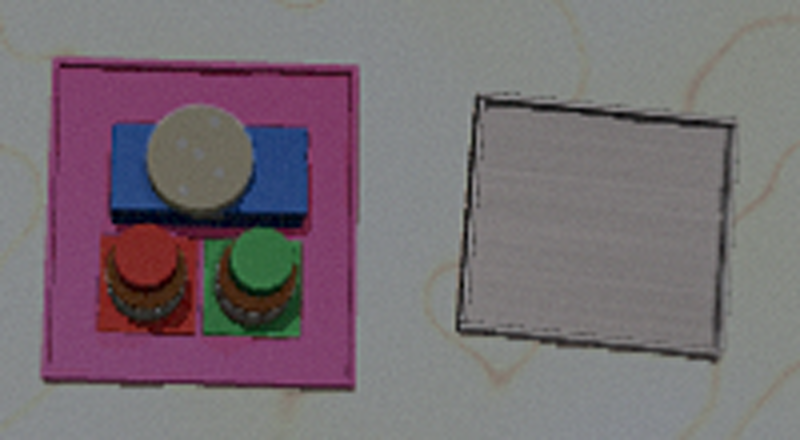

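The crop shows the dish centred slightly left of the box centre, the caps standing over their tiles, and the steel tray turned a few degrees with corners near (479,96), (735,123), (718,357) and (458,331).

```bash
cat >> h.py <<'E'
def px2xy(p,uv,z):
    K,D=np.array(p["camera_matrix"]),np.array(p["D"]); A=R.from_rotvec(p["attitude"]).as_matrix(); o=np.array(p["origin"])
    n=cv2.undistortPoints(np.array(uv,float).reshape(-1,1,2),K,D).reshape(-1,2); r=np.c_[n,np.ones(len(n))]@A.T
    return (o+r*((z-o[2])/r[:,2:]))[:,:2]*1000
def to(x,y,z,yaw_deg):
    """shift along tool axes (m) and turn about tool z (deg) to TCP at x,y,z mm pointing down, closing axis y_t at yaw_deg in world (mod 180)"""
    s=get_state(); M=R.from_rotvec(s["eef_rot"]).as_matrix()
    d=M.T@(np.array([x,y,z])/1000-s["position"])
    a=np.degrees(np.arctan2(M[1,1],M[0,1])); t=((yaw_deg-a+90)%180)-90
    print("pos",np.round(s["position"]*1000,1),"shift mm",np.round(d*1000,1),"turn",round(-t,2),"j6",round(s["joints"][5],2),"w",round(s["width"]*1000,1),"F",np.round(s["wrist_force"],1),round(float(s["finger_force"]),1),"t",round(s["time_s"],1))
E
python3 - <<'E'
from h import *
p=eyes.snapshot("top"); o,hsv,w=measure(p)
c=px2xy(p,[(324.75,139),(388.75,145.75),(384.5,204.25),(319.5,197.75)],.014); print(c,c.mean(0),np.degrees(np.arctan2(*(c[3]-c[0])[::-1])))
H,S,V=[hsv[...,i].astype(int) for i in range(3)]
m=(abs(H-110)<14)&(S>120)&(w[...,0]>.5)&(w[...,0]<.7)&(abs(w[...,1])<.15)
v,u=np.nonzero(m); q=px2xy(p,np.c_[u,v],.048)
print("y range",q[:,1].min(),q[:,1].max(),"V by row:")
for r in range(v.min(),v.max()+1):
    k=v==r; print(r,k.sum(),V[r,u[k]].mean().round(),q[k].min(0).round(1),q[k].max(0).round(1))
for n in("slide_box","flask"):
  pass
h=w[...,2]; k=m&(h>.03); print("lid z",np.nanmedian(h[k]))
# caps
for nm,mm in (("r",((H<8)|(H>174))&(S>140)),("g",(abs(H-65)<20)&(S>100))):
    k=mm&(h>.08)&(w[...,0]>.5)&(w[...,0]<.62)&(w[...,1]<.1)&(w[...,1]>-.12); print(nm,circ(planes(p,k,.102)), np.nanpercentile(h[k],90))
to(615.6,-21.3,150,91)
E
```

```text
[[ 670.34102204 -183.88408035]
 [ 658.44413716 -331.1239846 ]
 [ 521.78298656 -318.98244264]
 [ 532.19606782 -172.34031231]] [ 595.69105339 -251.58270498] 175.2233063486616
y range -80.95549796146389 27.051050695594657 V by row:
146 10 121.0 [638.    4.8] [638.7  24.9]
147 25 122.0 [635.7 -80.2] [639.   27.1]
148 25 120.0 [633.4 -80.2] [636.7  27. ]
149 23 120.0 [631.1 -80.2] [634.4  26.9]
150 23 120.0 [628.8 -80.3] [632.1  26.8]
151 23 120.0 [626.5 -80.3] [629.8  26.7]
152 23 121.0 [624.2 -80.4] [627.5  26.7]
153 22 120.0 [621.9 -80.4] [625.2  26.6]
154 21 119.0 [619.6 -80.4] [622.9  26.5]
155 21 121.0 [617.3 -80.5] [620.7  26.4]
156 23 119.0 [615.1 -80.5] [618.4  26.4]
157 23 118.0 [612.8 -80.6] [616.1  26.3]
158 23 120.0 [610.5 -80.6] [613.8  26.2]
159 23 120.0 [608.2 -80.6] [611.5  26.1]
160 23 117.0 [605.9 -80.7] [609.2  26.1]
161 25 119.0 [603.7 -80.7] [607.  26.]
162 26 118.0 [601.4 -80.8] [604.7  25.9]
163 27 120.0 [599.1 -80.8] [602.4  25.8]
164 28 119.0 [596.8 -80.8] [600.1  25.8]
165 30 119.0 [594.6 -80.9] [597.9  25.7]
166 33 122.0 [592.3 -80.9] [595.6  25.6]
167 36 93.0 [590. -81.] [593.3  25.5]
168 36 38.0 [587.8 -78.8] [591.   25.5]
169 37 24.0 [585.5 -78.8] [588.7  25.4]
170 43 27.0 [583.2 -76.6] [586.4  25.3]
171 14 28.0 [582.7 -76.7] [584.1 -30.1]
lid z 0.048003686154382885
r [553.    6.6  38.6 553.3   6.2  33.5  36.3] 0.10431746265259731
g [552.6 -53.5  37.7 552.7 -53.7  33.3  36. ] 0.10425591688714024
pos [249.5 518.  231.3] shift mm [-563.8 -327.1   81.3] turn -26.71 j6 -0.13 w 85.5 F [0.1 0.3 0.5] 0.0 t 1.2
```

```bash
python3 -m crank '[[[1,-0.28,-0.16,0.02,0,0,-26.5],[1,-0.28,-0.16,0.02,0,0,-26.5],[1,-0.28,-0.16,0.02,0,0,-26.5],[1,-0.28,-0.16,0.02,0,0,-26.5],[1,-0.564,-0.327,0.031,0,0,-26.5],[1,-0.564,-0.327,0.031,0,0,-26.5],[1,-0.564,-0.327,0.031,0,0,-26.5],[1,-0.564,-0.327,0.031,0,0,-26.5],[1,-0.564,-0.327,0.031,0,0,-26.5],[1,-0.564,-0.327,0.031,0,0,-26.5],[1,-0.564,-0.327,0.031,0,0,-26.5],[1,-0.564,-0.327,0.031,0,0,-26.5]]]' 30
python3 -c "
from h import *
to(615.6,-21.3,250,90.5)"
```

```text
time_s: 2.2
position: [0.52, 0.1196, 0.2079]
eef_rot: [-0.021, 3.141, 0.0]
wrist_force: [1.6, 1.4, 0.1]
width: 0.0853
finger_force: 0.0
pos [520.  119.6 207.9] shift mm [ -93.7 -142.2  -42. ] turn 0.28 j6 -1.5 w 85.3 F [1.6 1.4 0.1] 0.0 t 2.2
```

```bash
python3 -m crank '[[[1,-0.03,-0.04,-0.02,0,0,0.3],[1,-0.06,-0.08,-0.03,0,0,0.3],[1,-0.08,-0.115,-0.04,0,0,0.3],[1,-0.0937,-0.14,-0.042,0,0,0.3],[1,-0.0937,-0.142,-0.042,0,0,0.3],[1,-0.0937,-0.142,-0.042,0,0,0.3],[1,-0.0937,-0.142,-0.042,0,0,0.3],[1,-0.0937,-0.142,-0.042,0,0,0.3]]]'
python3 - <<'E'
from h import *
p=eyes.snapshot("wrist"); cv2.imwrite("pics/w1.png",p["color"]); print(p["origin"],p["attitude"])
for k,v in measure(p)[0].items(): print(k,v)
to(615.6,-21.3,150,90.5)
np.savez("w1.npz",color=p["color"],cloud=cloud(p))
E
```

```text
time_s: 2.87
position: [0.6145, -0.0182, 0.2496]
eef_rot: [0.014, -3.141, -0.0]
wrist_force: [0.0, 0.4, 0.8]
width: 0.0855
finger_force: 0.0
[ 0.54820879 -0.01737713  0.39259252] [2.071554   2.08764257 0.2814912 ]
pink [ 8.332e+02 -6.600e+00  2.296e+02  7.559e+02  4.000e-01]
box [ 6.156e+02 -5.450e+01  5.170e+01  4.820e+01  4.000e-01]
dish [617.6 -18.2  61.8 617.8 -17.9  58.7  60.5]
capr [556.7   9.1  34.9 556.3   9.2  32.7  33.5]
capg [556.2 -50.9  34.6 556.  -51.   32.6  33.4]
capr_all [557.   10.3  36.5 556.7  10.3  34.2  35. ]
tiler [5.573e+02 9.000e+00 5.570e+01 5.540e+01 4.000e-01]
tileg [ 5.572e+02 -5.120e+01  5.450e+01  5.540e+01  5.000e-01]
mat [ 4.448e+02  2.269e+02  7.670e+01  1.900e+01 -3.000e-01]
cork [589.5 268.4  91.3 590.5 264.8  79.5  91.7]
pos [614.4 -17.9 249.8] shift mm [-1.2 -3.4 99.8] turn 0.05 j6 -1.73 w 85.5 F [ 0.6  0.3 -0.2] 0.0 t 2.9
```

View pics/w1.png

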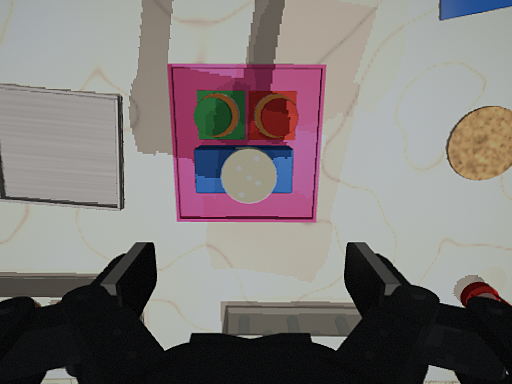

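Wrist view: dish at (249,176), caps at (213,117) and (276,117), and the open fingertips at about (140,260) and (360,260). The wrist and top cameras disagree by about 2 mm, so I check the wrist camera against its own fingertips and get a third reading from the side camera.

```bash
python3 - <<'E'
from h import *
s=get_state(); d=np.load("w1.npz"); w=d["cloud"]; T=s["position"]*1000
M=R.from_rotvec(s["eef_rot"]).as_matrix(); t=(w*1000-T)@M  # tool frame
near=(w[...,2]>.2)
for lo,hi in((0,256),(256,512)):
    m=near.copy(); m[:,:lo]=0; m[:,hi:]=0; m&=np.arange(384)[:,None]<330
    q=t[m]; k=q[:,2]>-45; q=q[k]; print(len(q),np.percentile(q,[1,50,99],axis=0).round(1).tolist())
    tip=q[q[:,2]>np.percentile(q[:,2],99.5)-8]; print(" tip",np.percentile(tip,[2,50,98],axis=0).round(1).tolist())
p=eyes.snapshot("side"); 
for k,v in measure(p)[0].items(): 
    if k in("cork","mat","tiler","tileg","capr","capg"): print(k,v)
p=eyes.snapshot("top")
for k,v in measure(p)[0].items(): 
    if k in("cork","mat","tiler","tileg"): print(k,v)
w=cloud(p); k=(w[...,2]>.2)&(w[...,0]>.45); q=w[k]*1000; print(len(q), np.percentile(q,[1,50,99],axis=0).round(1).tolist())
E
```

```text
2221 [[-10.9, -54.8, -44.7], [6.1, -41.8, -32.4], [11.1, -41.1, -13.8]]
 tip [[-10.4, -52.0, -21.2], [2.3, -41.7, -18.2], [10.8, -41.3, -13.3]]
2227 [[-11.2, 43.4, -44.7], [6.0, 44.1, -32.4], [10.9, 57.1, -14.2]]
 tip [[-10.7, 43.6, -21.5], [2.4, 44.0, -18.5], [10.6, 54.0, -13.4]]
capr [549.  -10.   63.7 549.   -9.5  31.   66. ]
capg [547.8 -70.8  61.8 548.5 -69.2  32.9  62.9]
tiler [539.2   3.6  60.1  24.2  -0.8]
tileg [ 5.567e+02 -5.610e+01  5.860e+01  5.720e+01 -3.000e-01]
mat [408.1 244.2  70.4 132.9  10.2]
cork [588.6 263.7  96.5 588.5 263.3  87.7  91.6]
tiler ValueError('attempt to get argmax of an empty sequence')
tileg [582.9 -79.8   1.8   1.7   1. ]
mat [406.4 246.5  70.4 130.6  10.2]
cork [587.5 266.   91.7 587.4 265.8  88.5  88.9]
24180 [[451.4, -91.9, 315.8], [572.3, -10.4, 618.6], [630.1, 70.0, 628.6]]
```

```bash
python3 -m crank '[[[1,-0.0026,-0.0026,0.025,0,0,0],[1,-0.0026,-0.0026,0.055,0,0,0],[1,-0.0026,-0.0026,0.085,0,0,0],[1,-0.0026,-0.0026,0.115,0,0,0],[1,-0.0026,-0.0026,0.14,0,0,0],[1,-0.0026,-0.0026,0.16,0,0,0],[1,-0.0026,-0.0026,0.178,0,0,0],[1,-0.0026,-0.0026,0.19,0,0,0],[1,-0.0026,-0.0026,0.198,0,0,0],[1,-0.0026,-0.0026,0.203,0,0,0],[1,-0.0026,-0.0026,0.203,0,0,0],[1,-0.0026,-0.0026,0.203,0,0,0]]]' 25
python3 -m crank '[[[0.5,0,0,0,0,0,0],[0.5,0,0,0,0,0,0],[0.4,0,0,0,0,0,0],[0.3,0,0,0,0,0,0],[0.2,0,0,0,0,0,0],[0.2,0,0,0,0,0,0],[0,0,0,0,0,0,0],[0,0,0,0,0,0,0],[0,0,0,0,0,0,0],[0,0,0,0,0,0,0]]]' 25
python3 -c "
from h import *
to(617,-20.5,46,90.5)
p=eyes.snapshot('side'); cv2.imwrite('pics/s2.png',cv2.resize(p['color'][140:270,200:380],None,fx=4,fy=4))"
```

```text
time_s: 4.02
position: [0.6179, -0.0215, 0.0475]
eef_rot: [-0.014, 3.141, -0.0]
wrist_force: [0.3, 0.3, 1.1]
width: 0.0852
finger_force: 0.0
time_s: 4.85
position: [0.6179, -0.0217, 0.0477]
eef_rot: [-0.013, 3.14, -0.0]
wrist_force: [-1.1, 1.6, 6.5]
width: 0.0588
finger_force: 26.4
pos [617.9 -21.7  47.7] shift mm [0.9 1.2 1.7] turn -0.02 j6 -1.74 w 58.8 F [-1.1  1.6  6.5] 26.4 t 4.8
```

View pics/s2.png

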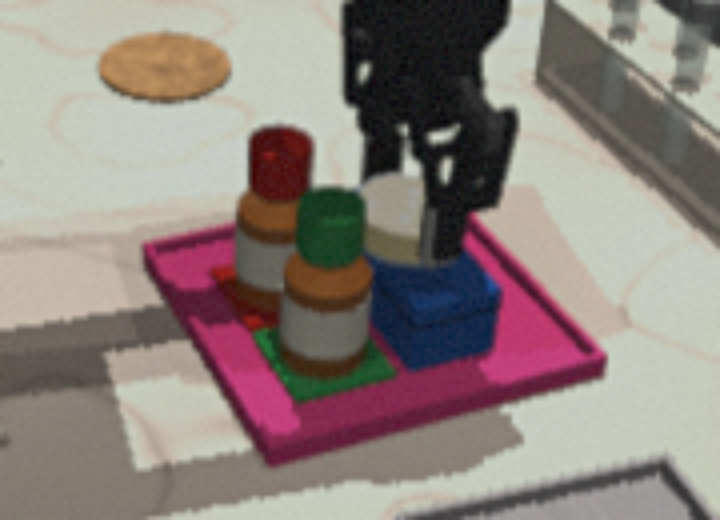

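Gripped at 59 mm: the finger pads are on the dish just above the lid, and the box and bottles haven't moved. Next I lift it and carry it to the cork mat.

```bash
python3 -m crank '[[[0,0,0,-0.003,0,0,0],[0,0,0,-0.008,0,0,0],[0,0,0,-0.018,0,0,0],[0,0,0,-0.033,0,0,0],[0,0,0,-0.05,0,0,0],[0,0,0,-0.07,0,0,0],[0,0,0,-0.085,0,0,0],[0,0,0,-0.095,0,0,0],[0,0,0,-0.1,0,0,0],[0,0,0,-0.1,0,0,0]]]' 25
python3 -m crank '[[[0,0,0.01,0,0,0,0],[0,0.001,0.025,0,0,0,0],[0,0.003,0.05,0,0,0,0],[0,0.006,0.08,0,0,0,0],[0,0.01,0.11,0,0,0,0],[0,0.014,0.145,0,0,0,0],[0,0.018,0.18,0,0,0,0],[0,0.022,0.21,0,0,0,0],[0,0.026,0.24,0,0,0,0],[0,0.029,0.265,0,0,0,0],[0,0.03,0.28,0,0,0,0],[0,0.03,0.287,0,0,0,0]]]'
python3 -m crank '[[[0,0,0,0,0,0,0],[0,0,0,0,0,0,0],[0,0,0,0,0,0,0]]]'
python3 - <<'E'
from h import *
to(588.5,265.2,6,90.5)
for n in("side","top"):
    p=eyes.snapshot(n); cv2.imwrite('pics/%s3.png'%n,p['color'])
    o=measure(p)[0]; print({k:o[k] for k in o if k in("box","capr","capg","cork","mat")})
E
```

```text
time_s: 5.73
position: [0.6179, -0.0217, 0.148]
eef_rot: [-0.013, 3.14, -0.001]
wrist_force: [-0.6, -0.7, -0.8]
width: 0.0592
finger_force: 27.1
time_s: 6.73
position: [0.5839, 0.268, 0.1459]
eef_rot: [0.017, -3.14, 0.0]
wrist_force: [-0.2, -0.2, -0.4]
width: 0.0593
finger_force: 27.1
time_s: 6.98
position: [0.5853, 0.2641, 0.1466]
eef_rot: [0.012, -3.141, 0.001]
wrist_force: [0.0, 0.1, -0.4]
width: 0.0591
finger_force: 27.1
pos [585.3 264.1 146.6] shift mm [ -3.3   1.2 140.6] turn -0.07 j6 -1.27 w 59.1 F [ 0.   0.1 -0.4] 27.1 t 7.0
{'box': array([ 6.104e+02, -3.850e+01,  1.288e+02,  6.200e+01, -2.000e-01]), 'capr': array([549.5, -10. ,  64.2, 549.3,  -8.6,  32.4,  66.8]), 'capg': array([549. , -68.9,  63. , 549.4, -67.6,  33.6,  64.6]), 'mat': array([407.6, 244.5,  69.7, 132.5,  11.2]), 'cork': array([588.4, 263.6,  98.2, 588.9, 263.5,  88.5,  93. ])}
{'box': array([613.4, -27.3,  54.2, 109. ,   1.8]), 'capr': array([793.6, 297.2,  52.7, 795.3, 295.7,  39.9,  51.4]), 'capg': array([552.7, -53.6,  37.5, 552.7, -53.9,  33.5,  35.7]), 'mat': array([410.7, 224.4,  70.4,  85.6,  10.2]), 'cork': array([585.5, 256.1,  89. , 585.1, 250.4,  56.3,  80.2])}
```

View pics/side3.png

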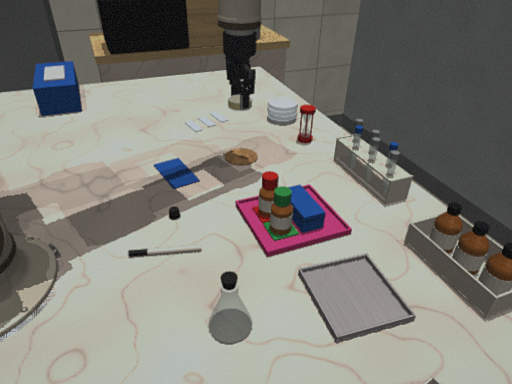

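The dish is held level above the cork at (240,100), and the box is in place, now fully visible.

```bash
python3 -m crank '[[[0,-0.0033,0.0012,0.02,0,0,0],[0,-0.0033,0.0012,0.045,0,0,0],[0,-0.0033,0.0012,0.07,0,0,0],[0,-0.0033,0.0012,0.09,0,0,0],[0,-0.0033,0.0012,0.106,0,0,0],[0,-0.0033,0.0012,0.118,0,0,0],[0,-0.0033,0.0012,0.126,0,0,0],[0,-0.0033,0.0012,0.132,0,0,0],[0,-0.0033,0.0012,0.136,0,0,0],[0,-0.0033,0.0012,0.139,0,0,0],[0,-0.0033,0.0012,0.1405,0,0,0],[0,-0.0033,0.0012,0.1405,0,0,0]]]'
python3 -c "
from h import *
to(588.5,265.2,6,90.5)
p=eyes.snapshot('side'); cv2.imwrite('pics/s4.png',cv2.resize(p['color'][90:190,190:310],None,fx=5,fy=5))"
```

```text
time_s: 8.08
position: [0.5885, 0.2664, 0.0065]
eef_rot: [-0.013, 3.141, 0.0]
wrist_force: [0.1, 0.7, -0.7]
width: 0.0588
finger_force: 27.1
pos [588.5 266.4   6.5] shift mm [ 0.  -1.2  0.5] turn -0.01 j6 -1.27 w 58.8 F [ 0.1  0.7 -0.7] 27.1 t 8.1
```

View pics/s4.png

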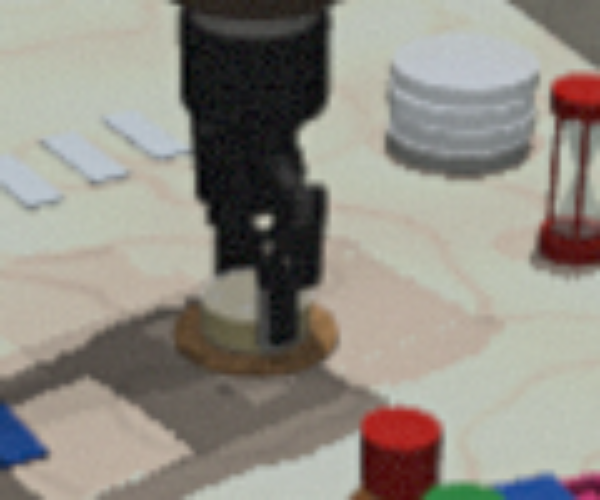

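The dish is on or just above the cork, at (255,310) in the crop. I lower it 1 mm, release slowly and rise.

```bash
python3 -m crank '[[[0,0,0,0.0005,0,0,0],[0,0,0,0.0012,0,0,0],[0,0,0,0.0012,0,0,0],[0.42,0,0,0.0012,0,0,0],[0.46,0,0,0.0012,0,0,0],[0.5,0,0,0.001,0,0,0],[0.6,0,0,0,0,0,0],[0.8,0,0,0,0,0,0],[1,0,0,0,0,0,0],[1,0,0,0,0,0,0],[1,0,0,0,0,0,0]]]'
python3 -m crank '[[[1,0,0,-0.01,0,0,0],[1,0,0,-0.03,0,0,0],[1,0,0,-0.06,0,0,0],[1,0,0,-0.1,0,0,0],[1,0,0,-0.14,0,0,0],[1,0,0,-0.18,0,0,0],[1,0,0,-0.22,0,0,0],[1,0,0,-0.22,0,0,0],[1,0,0,-0.22,0,0,0]]]'
python3 - <<'E'
from h import *
p=eyes.snapshot("wrist"); w=cloud(p); cv2.imwrite("pics/w5.png",p["color"])
o=measure(p)[0]; print(o["cork"])
z=w[...,2]; x,y=w[...,0],w[...,1]
k=(z>.018)&(z<.04)&(x>.5)&(x<.68)&(y>.18)&(y<.34); print("dish",circ(planes(p,k,.025)),np.nanmedian(z[k]))
to(556.4,-53.7,220,0.5)
E
```

```text
time_s: 9.05
position: [0.5884, 0.2664, 0.0063]
eef_rot: [0.013, -3.141, 0.0]
wrist_force: [0.5, 0.1, -0.5]
width: 0.0854
finger_force: 0.0
time_s: 9.8
position: [0.589, 0.2666, 0.2299]
eef_rot: [-0.013, 3.137, 0.002]
wrist_force: [0.4, -0.0, -1.0]
width: 0.0851
finger_force: 0.0
[589.2 269.3  90.5 589.2 269.2  88.5  89. ]
dish [588.8 268.4  61.1 588.7 268.4  59.   59.8] 0.025312438891675226
pos [588.4 266.4 227.5] shift mm [  34.8 -319.8    7.3] turn 89.99 j6 -1.27 w 85.5 F [-0.9  0.5 -1.1] 0.0 t 9.8
```

View pics/w5.png

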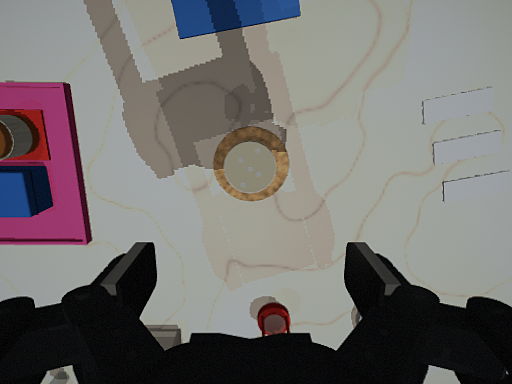

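The dish sits within about 1 mm of the cork centre, at (250,165). Now the bottles, gripped by the cap with the fingers closing along x. I start by moving above the green one.

```bash
python3 -m crank '[[[1,0.003,-0.027,0,0,0,7],[1,0.006,-0.053,0,0,0,14],[1,0.009,-0.08,0,0,0,21],[1,0.012,-0.107,0,0,0,28],[1,0.015,-0.133,0,0,0,35],[1,0.017,-0.16,0,0,0,42],[1,0.02,-0.187,0,0,0,49],[1,0.023,-0.213,0,0,0,56],[1,0.026,-0.24,0,0,0,63],[1,0.029,-0.267,0,0,0,70],[1,0.032,-0.293,0,0,0,77],[1,0.0348,-0.32,0.007,0,0,84]]]'
python3 -m crank '[[[1,0,0,0,0,0,6],[1,0,0,0,0,0,6],[1,0,0,0,0,0,6],[1,0,0,0,0,0,6]]]'
python3 - <<'E'
from h import *
to(556.4,-53.7,74,0.5)
p=eyes.snapshot("wrist"); o=measure(p)[0]; print({k:o[k] for k in("capr","capg","tiler","tileg","box")})
E
```

```text
time_s: 10.85
position: [0.5558, -0.0551, 0.2192]
eef_rot: [-2.099, -2.337, 0.0]
wrist_force: [1.1, -0.4, 1.1]
width: 0.0854
finger_force: 0.0
time_s: 11.18
position: [0.5562, -0.0533, 0.219]
eef_rot: [-2.207, -2.235, 0.001]
wrist_force: [-0.5, 0.3, 0.2]
width: 0.0851
finger_force: 0.0
pos [556.2 -53.3 219. ] shift mm [ -0.4   0.3 145. ] turn 0.24 j6 -0.25 w 85.1 F [-0.5  0.3  0.2] 0.0 t 11.2
{'capr': array([556.6,   9.2,  34.3, 556.6,   9.2,  32.7,  33.1]), 'capg': array([556. , -49.3,  37.4, 556.2, -49.5,  32.5,  36.9]), 'tiler': array([556.9,   8.6,  56.5,  55.3,   0.7]), 'tileg': array([557.2, -51.1,  55.8,  54.9,   0.7]), 'box': array([ 6.157e+02, -2.430e+01,  5.150e+01,  1.089e+02,  3.000e-01])}
```

```bash
python3 - <<'E'
from h import *
p=eyes.snapshot("wrist"); w=cloud(p)
s=get_state(); T=s["position"]*1000; M=R.from_rotvec(s["eef_rot"]).as_matrix(); t=(w*1000-T)@M
print(np.round(M,2).tolist())
near=(w[...,2]>.18)
for lo,hi in((0,256),(256,512)):
    m=near.copy(); m[:,:lo]=0; m[:,hi:]=0; m&=np.arange(384)[:,None]<330
    q=t[m]; q=q[q[:,2]>-45]; tip=q[q[:,2]>np.percentile(q[:,2],99.5)-8]; print(len(q),"tip",np.percentile(tip,[2,50,98],axis=0).round(1).tolist())
E
```

```text
[[-0.01, 1.0, -0.0], [1.0, 0.01, 0.0], [0.0, -0.0, -1.0]]
2211 tip [[-8.6, -52.9, -21.9], [5.1, -42.5, -18.7], [13.0, -42.0, -13.5]]
2213 tip [[-8.6, 42.8, -21.6], [4.7, 43.2, -18.4], [12.8, 53.9, -13.5]]
```

The wrist camera error is fixed in the world frame at about (+0.3, +1.9) mm. The corrected positions are green tile (556.8,-53.1), red tile (556.7,6.7) and box (615.4,-26.2). Grasping the green bottle.

```bash
python3 -m crank '[[[1,0,0.0005,0.025,0,0,0.2],[1,0,0.0005,0.05,0,0,0.2],[1,0,0.0005,0.075,0,0,0.2],[1,0,0.0005,0.1,0,0,0.2],[1,0,0.0005,0.12,0,0,0.2],[1,0,0.0005,0.133,0,0,0.2],[1,0,0.0005,0.141,0,0,0.2],[1,0,0.0005,0.145,0,0,0.2],[1,0,0.0005,0.145,0,0,0.2],[1,0,0.0005,0.145,0,0,0.2]]]' 30
python3 -m crank '[[[0.3,0,0,0,0,0,0],[0.1,0,0,0,0,0,0],[0,0,0,0,0,0,0],[-0.1,0,0,0,0,0,0],[-0.2,0,0,0,0,0,0],[-0.3,0,0,0,0,0,0],[-0.4,0,0,0,0,0,0],[-0.4,0,0,0,0,0,0],[-0.4,0,0,0,0,0,0],[-0.4,0,0,0,0,0,0]]]' 30
python3 -c "
from h import *
to(556.8,-53.1,74,0.5)"
```

```text
time_s: 12.12
position: [0.5572, -0.0538, 0.0751]
eef_rot: [2.215, 2.227, 0.001]
wrist_force: [0.5, 0.1, 0.9]
width: 0.0856
finger_force: 0.0
time_s: 12.95
position: [0.5567, -0.054, 0.0747]
eef_rot: [2.216, 2.227, -0.0]
wrist_force: [-3.1, 0.5, 6.0]
width: 0.0333
finger_force: 29.4
pos [556.7 -54.   74.7] shift mm [0.9 0.1 0.7] turn -0.21 j6 -0.24 w 33.3 F [-3.1  0.5  6. ] 29.4 t 12.9
```

```bash
python3 -m crank '[[[-0.4,0,0,-0.003,0,0,0],[-0.4,0,0,-0.01,0,0,0],[-0.4,0,0,-0.022,0,0,0],[-0.4,0,0,-0.038,0,0,0],[-0.4,0,0,-0.054,0,0,0],[-0.4,0,0,-0.068,0,0,0],[-0.4,0,0,-0.077,0,0,0],[-0.4,0,0,-0.08,0,0,0],[-0.4,0,0,-0.08,0,0,0]]]'
python3 -m crank '[[[-0.4,-0.005,0.001,0,0,0,0],[-0.4,-0.017,0.003,0,0,0,0],[-0.4,-0.035,0.006,0,0,0,0],[-0.4,-0.06,0.01,0,0,0,0],[-0.4,-0.088,0.014,0,0,0,0],[-0.4,-0.117,0.019,0,0,0,0],[-0.4,-0.146,0.023,0,0,0,0],[-0.4,-0.173,0.028,0,0,0,0],[-0.4,-0.197,0.031,0,0,0,0],[-0.4,-0.216,0.034,0,0,0,0],[-0.4,-0.227,0.035,0,0,0,0],[-0.4,-0.2315,0.035,0,0,0,0]]]'
python3 -m crank '[[[-0.4,0,0,0,0,0,0],[-0.4,0,0,0,0,0,0],[-0.4,0,0,0,0,0,0]]]'
python3 - <<'E'
from h import *
to(593.9,-285.5,69,0.5)
p=eyes.snapshot("wrist"); cv2.imwrite("pics/w6.png",p["color"])
p=eyes.snapshot("side"); cv2.imwrite("pics/s6.png",p["color"]); o=measure(p)[0]; print(o["box"])
E
```

```text
time_s: 13.7
position: [0.5571, -0.054, 0.1552]
eef_rot: [2.215, 2.226, 0.001]
wrist_force: [-0.1, 0.5, -2.3]
width: 0.0332
finger_force: 30.1
time_s: 14.7
position: [0.5925, -0.2874, 0.1532]
eef_rot: [-2.217, -2.224, 0.001]
wrist_force: [0.8, 0.6, -0.9]
width: 0.0332
finger_force: 30.1
time_s: 14.95
position: [0.5929, -0.2843, 0.1544]
eef_rot: [-2.215, -2.228, -0.0]
wrist_force: [0.4, -0.1, -1.5]
width: 0.033
finger_force: 30.1
pos [ 592.9 -284.3  154.4] shift mm [-1.2  1.  85.4] turn -0.17 j6 -0.57 w 33.0 F [ 0.4 -0.1 -1.5] 30.1 t 14.9
[ 6.098e+02 -3.830e+01  1.293e+02  6.340e+01 -1.000e-01]
```

View pics/s6.png

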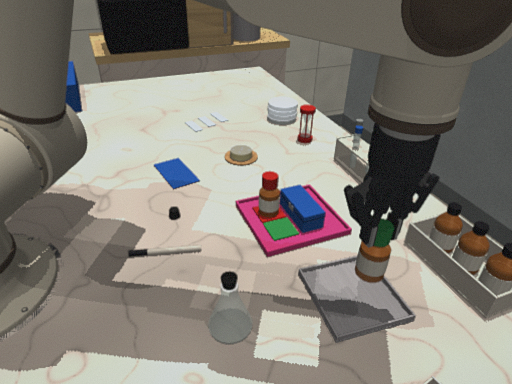

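The green bottle hangs upright over the steel tray at (375,255), and the box is undisturbed. Setting it down.

```bash
python3 -m crank '[[[-0.4,-0.0012,0.001,0.015,0,0,0],[-0.4,-0.0012,0.001,0.035,0,0,0],[-0.4,-0.0012,0.001,0.052,0,0,0],[-0.4,-0.0012,0.001,0.065,0,0,0],[-0.4,-0.0012,0.001,0.074,0,0,0],[-0.4,-0.0012,0.001,0.08,0,0,0],[-0.4,-0.0012,0.001,0.083,0,0,0],[-0.4,-0.0012,0.001,0.0848,0,0,0],[-0.4,-0.0012,0.001,0.0855,0,0,0],[-0.4,-0.0012,0.001,0.0858,0,0,0],[-0.4,-0.0012,0.001,0.0858,0,0,0]]]'
python3 -m crank '[[[-0.15,0,0,0,0,0,0],[-0.1,0,0,0,0,0,0],[0,0,0,0,0,0,0],[0.2,0,0,0,0,0,0],[0.5,0,0,0,0,0,0],[0.8,0,0,0,0,0,0],[1,0,0,0,0,0,0],[1,0,0,0,0,0,0],[1,0,0,-0.02,0,0,0],[1,0,0,-0.05,0,0,0],[1,0,0,-0.08,0,0,0],[1,0,0,-0.11,0,0,0]]]'
python3 -m crank '[[[1,0,0,-0.04,0,0,0],[1,0,0,-0.04,0,0,0],[1,0,0,-0.04,0,0,0]]]'
python3 - <<'E'
from h import *
to(556.7,6.7,74,0.5)
p=eyes.snapshot("wrist"); cv2.imwrite("pics/w7.png",p["color"]); o=measure(p)[0]; print(o["capg"],p["origin"])
E
```

```text
time_s: 15.97
position: [0.5942, -0.2866, 0.0691]
eef_rot: [2.215, 2.226, 0.0]
wrist_force: [0.2, 0.9, -1.7]
width: 0.0327
finger_force: 30.1
time_s: 16.97
position: [0.5937, -0.2863, 0.1798]
eef_rot: [-2.216, -2.227, 0.0]
wrist_force: [0.6, -0.8, -0.1]
width: 0.0853
finger_force: 0.0
time_s: 17.22
position: [0.5947, -0.2869, 0.2211]
eef_rot: [2.213, 2.224, 0.001]
wrist_force: [0.2, 0.7, -0.6]
width: 0.0854
finger_force: 0.0
pos [ 594.7 -286.9  221.1] shift mm [294.1 -37.  146.3] turn -0.21 j6 -0.57 w 85.4 F [ 0.2  0.7 -0.6] 0.0 t 17.2
[ 593.5 -281.1   35.6  593.7 -281.2   31.7   35. ] [ 0.59432909 -0.21821691  0.36391055]
```

View pics/w7.png

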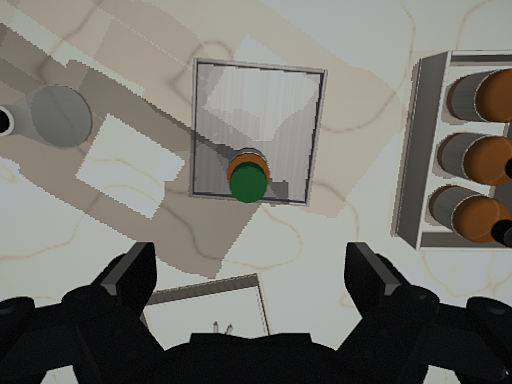

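Green stands in the tray at (248,170). Now the red one.

```bash
python3 -m crank '[[[1,0.03,-0.004,0,0,0,0],[1,0.068,-0.009,0,0,0,0],[1,0.108,-0.014,0,0,0,0],[1,0.148,-0.019,0,0,0,0],[1,0.188,-0.024,0,0,0,0],[1,0.225,-0.029,0,0,0,0],[1,0.26,-0.033,0,0,0,0],[1,0.285,-0.036,0,0,0,0],[1,0.294,-0.037,0.04,0,0,0],[1,0.294,-0.037,0.07,0,0,0],[1,0.294,-0.037,0.09,0,0,0],[1,0.294,-0.037,0.09,0,0,0]]]'
python3 -m crank '[[[1,0,0,0,0,0,0],[1,0,0,0,0,0,0]]]'
python3 -c "
from h import *
to(556.7,6.7,74,0.5)"
```

```text
time_s: 18.27
position: [0.5528, 0.008, 0.123]
eef_rot: [-2.211, -2.223, 0.008]
wrist_force: [-0.3, 0.4, -1.0]
width: 0.085
finger_force: 0.0
time_s: 18.43
position: [0.5559, 0.0071, 0.1295]
eef_rot: [2.216, 2.226, 0.001]
wrist_force: [-0.6, -0.6, 0.3]
width: 0.0856
finger_force: 0.0
pos [555.9   7.1 129.5] shift mm [-0.4  0.8 55.5] turn -0.23 j6 -0.13 w 85.6 F [-0.6 -0.6  0.3] 0.0 t 18.4
```

```bash
python3 -m crank '[[[1,-0.0004,0.0008,0.015,0,0,0],[1,-0.0004,0.0008,0.032,0,0,0],[1,-0.0004,0.0008,0.045,0,0,0],[1,-0.0004,0.0008,0.052,0,0,0],[1,-0.0004,0.0008,0.0555,0,0,0],[1,-0.0004,0.0008,0.0555,0,0,0],[1,-0.0004,0.0008,0.0555,0,0,0]]]' 30
python3 -m crank '[[[0.3,0,0,0,0,0,0],[0.1,0,0,0,0,0,0],[0,0,0,0,0,0,0],[-0.1,0,0,0,0,0,0],[-0.2,0,0,0,0,0,0],[-0.3,0,0,0,0,0,0],[-0.4,0,0,0,0,0,0],[-0.4,0,0,0,0,0,0],[-0.4,0,0,0,0,0,0],[-0.4,0,0,0,0,0,0]]]' 30
python3 -m crank '[[[-0.4,0,0,-0.003,0,0,0],[-0.4,0,0,-0.01,0,0,0],[-0.4,0,0,-0.022,0,0,0],[-0.4,0,0,-0.038,0,0,0],[-0.4,0,0,-0.054,0,0,0],[-0.4,0,0,-0.068,0,0,0],[-0.4,0,0,-0.077,0,0,0],[-0.4,0,0,-0.08,0,0,0],[-0.4,0,0,-0.08,0,0,0]]]'
python3 -m crank '[[[-0.4,-0.005,0.001,0,0,0,0],[-0.4,-0.017,0.003,0,0,0,0],[-0.4,-0.035,0.006,0,0,0,0],[-0.4,-0.06,0.01,0,0,0,0],[-0.4,-0.087,0.015,0,0,0,0],[-0.4,-0.115,0.02,0,0,0,0],[-0.4,-0.143,0.025,0,0,0,0],[-0.4,-0.168,0.031,0,0,0,0],[-0.4,-0.19,0.036,0,0,0,0],[-0.4,-0.207,0.039,0,0,0,0],[-0.4,-0.219,0.041,0,0,0,0],[-0.4,-0.2244,0.041,0,0,0,0]]]'
python3 -m crank '[[[-0.4,0,0,0,0,0,0],[-0.4,0,0,0,0,0,0],[-0.4,0,0,0,0,0,0]]]'
python3 -c "
from h import *
to(599.5,-217.7,69,0.5)
p=eyes.snapshot('side'); cv2.imwrite('pics/s8.png',p['color'])"
```

```text
time_s: 19.02
position: [0.5568, 0.0068, 0.074]
eef_rot: [2.215, 2.226, 0.001]
wrist_force: [0.9, -0.4, 0.5]
width: 0.0851
finger_force: 0.0
time_s: 19.85
position: [0.5563, 0.0069, 0.0733]
eef_rot: [2.216, 2.227, -0.0]
wrist_force: [-2.7, 0.1, 5.2]
width: 0.0333
finger_force: 29.6
time_s: 20.6
position: [0.5566, 0.007, 0.1539]
eef_rot: [2.215, 2.226, 0.001]
wrist_force: [-0.3, 0.5, -1.1]
width: 0.0331
finger_force: 30.0
time_s: 21.6
position: [0.5983, -0.219, 0.1523]
eef_rot: [-2.217, -2.225, 0.001]
wrist_force: [0.7, -0.1, -0.7]
width: 0.0327
finger_force: 30.0
time_s: 21.85
position: [0.5984, -0.2163, 0.1531]
eef_rot: [-2.215, -2.228, -0.0]
wrist_force: [-0.8, 0.3, -1.2]
width: 0.0334
finger_force: 30.0
pos [ 598.4 -216.3  153.1] shift mm [-1.5  1.1 84.1] turn -0.17 j6 -0.47 w 33.4 F [-0.8  0.3 -1.2] 30.0 t 21.9
```

View pics/s8.png

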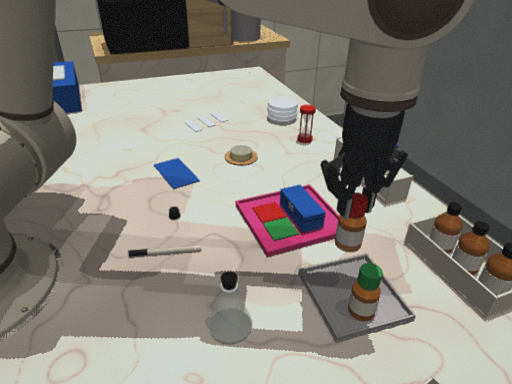

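The red bottle is held upright over the tray beside the green one. Lowering it, releasing and rising.

```bash
python3 -m crank '[[[-0.4,-0.0015,0.001,0.015,0,0,0],[-0.4,-0.0015,0.001,0.035,0,0,0],[-0.4,-0.0015,0.001,0.052,0,0,0],[-0.4,-0.0015,0.001,0.065,0,0,0],[-0.4,-0.0015,0.001,0.074,0,0,0],[-0.4,-0.0015,0.001,0.08,0,0,0],[-0.4,-0.0015,0.001,0.083,0,0,0],[-0.4,-0.0015,0.001,0.0842,0,0,0],[-0.4,-0.0015,0.001,0.0848,0,0,0],[-0.4,-0.0015,0.001,0.0851,0,0,0],[-0.4,-0.0015,0.001,0.0851,0,0,0]]]'
python3 -m crank '[[[-0.15,0,0,0,0,0,0],[-0.1,0,0,0,0,0,0],[0,0,0,0,0,0,0],[0.2,0,0,0,0,0,0],[0.5,0,0,0,0,0,0],[0.8,0,0,0,0,0,0],[1,0,0,0,0,0,0],[1,0,0,0,0,0,0],[1,0,0,-0.02,0,0,0],[1,0,0,-0.05,0,0,0],[1,0,0,-0.08,0,0,0],[1,0,0,-0.11,0,0,0]]]'
python3 -m crank '[[[1,0,0,-0.04,0,0,0],[1,0,0,-0.04,0,0,0],[1,0,0,-0.04,0,0,0]]]'
python3 - <<'E'
from h import *
to(615.4,-26.2,220,0.5)
for n in("wrist","top"):
  p=eyes.snapshot(n); w=cloud(p); o=measure(p)[0]; print(n,o["capg"],o["box"])
  H,S,V=[cv2.cvtColor(p["color"],cv2.COLOR_BGR2HSV)[...,i].astype(int) for i in range(3)]
  k=((H<8)|(H>174))&(S>140)&(w[...,1]<-.1)&(w[...,0]<.7)&(w[...,2]>.07); print(circ(planes(p,k,.096)) if k.sum()>20 else 0)
E
```

```text
time_s: 22.82
position: [0.5996, -0.2189, 0.0685]
eef_rot: [2.215, 2.226, 0.0]
wrist_force: [-0.1, 0.6, 0.1]
width: 0.0333
finger_force: 30.0
time_s: 23.82
position: [0.5992, -0.2186, 0.1791]
eef_rot: [-2.216, -2.227, 0.0]
wrist_force: [0.7, 1.2, -0.0]
width: 0.0856
finger_force: 0.0
time_s: 24.07
position: [0.6002, -0.219, 0.2205]
eef_rot: [2.213, 2.224, 0.002]
wrist_force: [0.5, -0.6, -1.0]
width: 0.0853
finger_force: 0.0
pos [ 600.2 -219.   220.5] shift mm [1.928e+02 1.620e+01 1.000e-01] turn -0.21 j6 -0.48 w 85.3 F [ 0.5 -0.6 -1. ] 0.0 t 24.1
wrist [ 593.1 -277.3   40.1  593.9 -277.6   32.    39.2] [ 6.177e+02 -7.140e+01  4.930e+01  2.360e+01  2.000e-01]
[ 599.7 -214.5   37.9  599.8 -214.6   32.3   37.3]
top [ 601.  -274.5   14.7  600.8 -275.4    6.6   12.9] [613.4 -27.3  54.2 109.    1.8]
[ 822.9 -254.7    5.6  822.9 -254.7    2.5    5.2]
```

```bash
python3 -m crank '[[[1,0.02,0.002,0,0,0,0],[1,0.05,0.005,0,0,0,0],[1,0.085,0.008,0,0,0,0],[1,0.12,0.01,0,0,0,0],[1,0.15,0.013,0,0,0,0],[1,0.175,0.015,0,0,0,0],[1,0.19,0.016,0,0,0,0],[1,0.193,0.0162,0,0,0,0],[1,0.193,0.0162,0,0,0,0],[1,0.193,0.0162,0,0,0,0],[1,0.193,0.0162,0,0,0,0]]]' 40
python3 - <<'E'
from h import *
p=eyes.snapshot("wrist"); o=measure(p)[0]; print("box",o["box"],"tiler",o["tiler"],"tileg",o["tileg"])
b=o["box"]; to(b[0]-.3,b[1]-1.9,14,b[4])
E
```

```text
time_s: 25.08
position: [0.6146, -0.0269, 0.2176]
eef_rot: [-2.217, -2.226, 0.001]
wrist_force: [0.9, -0.0, -0.1]
width: 0.0856
finger_force: 0.0
box [ 6.169e+02 -2.310e+01  4.980e+01  1.099e+02  2.000e-01] tiler [5.571e+02 8.600e+00 5.670e+01 5.630e+01 2.000e-01] tileg [ 5.573e+02 -5.110e+01  5.610e+01  5.570e+01  1.000e-01]
pos [614.6 -26.9 217.6] shift mm [  1.9   2.1 203.6] turn 0.01 j6 -0.17 w 85.0 F [-0.3 -0.7  0.3] 0.0 t 25.1
```

```bash
python3 -m crank '[[[1,0.0012,0.0014,0.03,0,0,0],[1,0.0012,0.0014,0.06,0,0,0],[1,0.0012,0.0014,0.09,0,0,0],[1,0.0012,0.0014,0.12,0,0,0],[1,0.0012,0.0014,0.145,0,0,0],[1,0.0012,0.0014,0.165,0,0,0],[1,0.0012,0.0014,0.18,0,0,0],[1,0.0012,0.0014,0.192,0,0,0],[1,0.0012,0.0014,0.199,0,0,0],[1,0.0012,0.0014,0.2035,0,0,0],[1,0.0012,0.0014,0.2035,0,0,0],[1,0.0012,0.0014,0.2035,0,0,0]]]' 40
python3 -m crank '[[[0.5,0,0,0,0,0,0],[0.4,0,0,0,0,0,0],[0.3,0,0,0,0,0,0],[0.2,0,0,0,0,0,0],[0.1,0,0,0,0,0,0],[0,0,0,0,0,0,0],[0,0,0,0,0,0,0],[-0.2,0,0,0,0,0,0],[-0.2,0,0,0,0,0,0],[-0.2,0,0,0,0,0,0]]]' 40
python3 -m crank '[[[-0.2,0,0,-0.003,0,0,0],[-0.2,0,0,-0.01,0,0,0],[-0.2,0,0,-0.022,0,0,0],[-0.2,0,0,-0.038,0,0,0],[-0.2,0,0,-0.056,0,0,0],[-0.2,0,0,-0.073,0,0,0],[-0.2,0,0,-0.088,0,0,0],[-0.2,0,0,-0.097,0,0,0],[-0.2,0,0,-0.1,0,0,0],[-0.2,0,0,-0.1,0,0,0]]]'
python3 - <<'E'
from h import *
p=eyes.snapshot("top"); cv2.imwrite("pics/t9.png",p["color"]); print(measure(p)[0]["mat"])
p=eyes.snapshot("wrist"); cv2.imwrite("pics/w9.png",p["color"])
to(407.2,245.5,114,10.4)
E
```

```text
time_s: 26.13
position: [0.6164, -0.0246, 0.0151]
eef_rot: [2.216, 2.226, 0.001]
wrist_force: [0.2, -0.2, -0.2]
width: 0.0854
finger_force: 0.0
time_s: 26.97
position: [0.6163, -0.0245, 0.0149]
eef_rot: [2.215, 2.227, 0.0]
wrist_force: [-1.7, 0.6, 6.5]
width: 0.0495
finger_force: 42.5
time_s: 27.8
position: [0.6163, -0.0245, 0.1153]
eef_rot: [2.215, 2.226, 0.001]
wrist_force: [-0.5, 0.3, -3.1]
width: 0.0493
finger_force: 42.0
[406.5 246.5  70.4 130.7  10.3]
pos [615.7 -24.4 113.7] shift mm [ 2.709e+02 -2.072e+02 -1.000e-01] turn -10.11 j6 -0.17 w 49.4 F [-0.5 -0.8 -2.6] 42.0 t 27.9
```

View pics/w9.png

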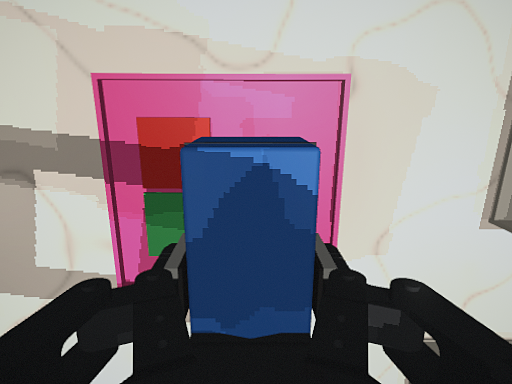

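The box is gripped level and clear of the tray. Carrying it to above the blue mat, whose corrected centre is (408,247.3) with a yaw of 10.3°.

```bash
python3 -m crank '[[[-0.2,0.005,-0.004,0,0,0,-1],[-0.2,0.017,-0.013,0,0,0,-2],[-0.2,0.037,-0.028,0,0,0,-3],[-0.2,0.062,-0.047,0,0,0,-4],[-0.2,0.09,-0.068,0,0,0,-5],[-0.2,0.12,-0.09,0,0,0,-6],[-0.2,0.15,-0.113,0,0,0,-7],[-0.2,0.18,-0.136,0,0,0,-8],[-0.2,0.208,-0.157,0,0,0,-9],[-0.2,0.233,-0.176,0,0,0,-10],[-0.2,0.253,-0.191,0,0,0,-10],[-0.2,0.266,-0.201,0,0,0,-10]]]'
python3 -m crank '[[[-0.2,0.005,-0.004,0,0,0,0],[-0.2,0.008,-0.0055,0,0,0,0],[-0.2,0.008,-0.0055,0,0,0,0],[-0.2,0.008,-0.0055,0,0,0,0],[-0.2,0.008,-0.0055,0,0,0,0]]]'
python3 - <<'E'
from h import *
to(407.8,248.6,13.2,10.3)
E
```

```text
time_s: 28.9
position: [0.4109, 0.2425, 0.114]
eef_rot: [-2.009, -2.414, 0.001]
wrist_force: [0.9, -0.6, -2.8]
width: 0.0495
finger_force: 42.1
time_s: 29.32
position: [0.4073, 0.2468, 0.1143]
eef_rot: [2.014, 2.411, -0.0]
wrist_force: [0.4, 0.2, -4.4]
width: 0.0496
finger_force: 42.1
pos [407.3 246.8 114.3] shift mm [  1.7   0.8 101.1] turn -0.06 j6 0.2 w 49.6 F [ 0.4  0.2 -4.4] 42.1 t 29.3
```

```bash
python3 -m crank '[[[-0.2,0.0017,0.0008,0.012,0,0,0],[-0.2,0.0017,0.0008,0.028,0,0,0],[-0.2,0.0017,0.0008,0.045,0,0,0],[-0.2,0.0017,0.0008,0.06,0,0,0],[-0.2,0.0017,0.0008,0.073,0,0,0],[-0.2,0.0017,0.0008,0.083,0,0,0],[-0.2,0.0017,0.0008,0.091,0,0,0],[-0.2,0.0017,0.0008,0.096,0,0,0],[-0.2,0.0017,0.0008,0.099,0,0,0],[-0.2,0.0017,0.0008,0.101,0,0,0],[-0.2,0.0017,0.0008,0.1015,0,0,0],[-0.2,0.0017,0.0008,0.1015,0,0,0]]]'
python3 -c "
from h import *
to(407.8,248.6,13.2,10.3)
p=eyes.snapshot('side'); cv2.imwrite('pics/s10.png',cv2.resize(p['color'][120:220,120:260],None,fx=5,fy=5))"
```

```text
time_s: 30.32
position: [0.4076, 0.2493, 0.0132]
eef_rot: [2.013, 2.411, 0.001]
wrist_force: [-0.5, -0.5, -0.9]
width: 0.0496
finger_force: 42.2
pos [407.6 249.3  13.2] shift mm [-0.8  0.1 -0. ] turn -0.01 j6 0.21 w 49.6 F [-0.5 -0.5 -0.9] 42.2 t 30.3
```

View pics/s10.png

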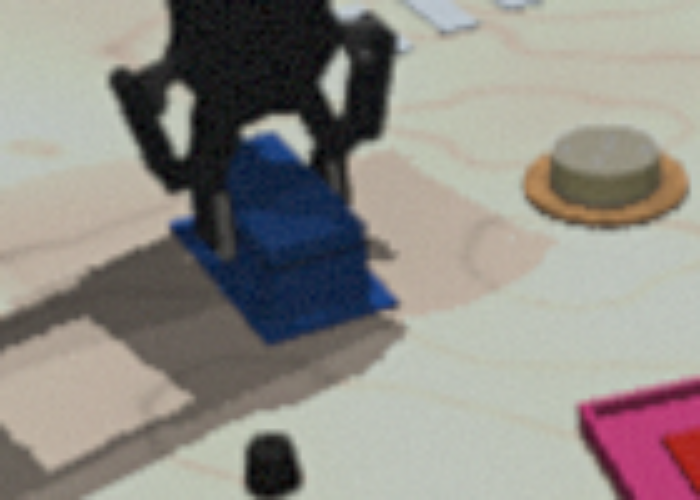

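The box is on the mat, roughly centred. I release it, rise and check.

```bash
python3 -m crank '[[[0.25,0,0,0.0003,0,0,0],[0.3,0,0,0.0003,0,0,0],[0.4,0,0,0,0,0,0],[0.6,0,0,0,0,0,0],[0.8,0,0,0,0,0,0],[1,0,0,0,0,0,0],[1,0,0,0,0,0,0],[1,0,0,0,0,0,0],[1,0,0,-0.02,0,0,0],[1,0,0,-0.06,0,0,0],[1,0,0,-0.1,0,0,0],[1,0,0,-0.14,0,0,0]]]'
python3 -m crank '[[[1,0,0,-0.04,0,0,0],[1,-0.03,0,-0.08,0,0,0],[1,-0.06,0,-0.1,0,0,0],[1,-0.06,0,-0.1,0,0,0],[1,-0.06,0,-0.1,0,0,0],[1,-0.06,0,-0.1,0,0,0]]]'
python3 - <<'E'
from h import *
p=eyes.snapshot("wrist"); cv2.imwrite("pics/w11.png",p["color"]); w=cloud(p)
H,S,V=[cv2.cvtColor(p["color"],cv2.COLOR_BGR2HSV)[...,i].astype(int) for i in range(3)]
m=(abs(H-110)<14)&(S>110)&(w[...,1]>.15)&(w[...,1]<.36)&(w[...,0]<.5)
print("lid",rect(planes(p,m&(w[...,2]>.038),.046)),"mat",rect(planes(p,m,.004)))
to(599.5,-217.7,220,0.5)
E
```

```text
time_s: 31.37
position: [0.4068, 0.249, 0.1545]
eef_rot: [-2.013, -2.411, 0.001]
wrist_force: [1.8, 0.5, -0.2]
width: 0.0855
finger_force: 0.0
time_s: 31.87
position: [0.4179, 0.1903, 0.2523]
eef_rot: [-2.014, -2.41, 0.0]
wrist_force: [0.3, -0.5, -1.0]
width: 0.0851
finger_force: 0.0
lid [408.6 250.   50.9 110.5  10.9] mat [408.1 249.3  69.8 129.   10.2]
pos [417.7 190.6 251.8] shift mm [-434.2  106.    31.6] turn 9.78 j6 0.08 w 85.4 F [-0.1 -0.3 -0.8] 0.0 t 31.9
```

View pics/w11.png

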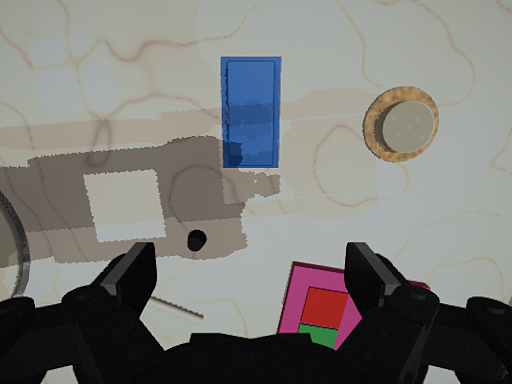

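The box lies within about 1 mm and 0.7° of the mat's middle, and the dish is centred on the cork. Back for the red bottle.

```bash
python3 -m crank '[[[1,-0.03,0.007,0,0,0,1],[1,-0.07,0.017,0,0,0,3],[1,-0.11,0.027,0,0,0,5],[1,-0.15,0.037,0,0,0,7],[1,-0.19,0.046,0,0,0,9.8],[1,-0.23,0.056,0,0,0,9.8],[1,-0.27,0.066,0,0,0,9.8],[1,-0.31,0.076,0,0,0,9.8],[1,-0.35,0.085,0,0,0,9.8],[1,-0.385,0.094,0,0,0,9.8],[1,-0.415,0.101,0,0,0,9.8],[1,-0.435,0.106,0,0,0,9.8]]]'
python3 -m crank '[[[1,0,0,0,0,0,0],[1,0,0,0,0,0,0],[1,0,0,0.03,0,0,0],[1,0,0,0.03,0,0,0],[1,0,0,0.03,0,0,0]]]'
python3 - <<'E'
from h import *
to(599.6,-218.5,68,0.5)
p=eyes.snapshot("wrist"); w=cloud(p)
H,S,V=[cv2.cvtColor(p["color"],cv2.COLOR_BGR2HSV)[...,i].astype(int) for i in range(3)]
k=((H<8)|(H>174))&(S>140)&(w[...,1]<-.1)&(w[...,0]<.7)&(w[...,2]>.07); print("capr",circ(planes(p,k,.096)))
k=(abs(H-65)<20)&(S>100)&(w[...,1]<-.1)&(w[...,2]>.07); print("capg",circ(planes(p,k,.096)))
E
```

```text
time_s: 32.92
position: [0.6009, -0.2205, 0.2505]
eef_rot: [-2.21, -2.229, 0.002]
wrist_force: [0.3, 0.7, 0.2]
width: 0.0853
finger_force: 0.0
time_s: 33.33
position: [0.5995, -0.2172, 0.2217]
eef_rot: [-2.208, -2.23, 0.002]
wrist_force: [-0.1, 0.1, 0.3]
width: 0.0855
finger_force: 0.0
pos [ 599.5 -217.2  221.7] shift mm [ -1.5   0.5 153.7] turn 0.06 j6 -0.48 w 85.5 F [-0.1  0.1  0.3] 0.0 t 33.3
capr [ 600.  -214.3   38.1  599.7 -214.5   32.3   37.4]
capg [ 593.4 -278.8   43.3  593.7 -279.3   32.7   43.2]
```

```bash
python3 -m crank '[[[1,-0.0015,0.0005,0.03,0,0,0],[1,-0.0015,0.0005,0.06,0,0,0],[1,-0.0015,0.0005,0.09,0,0,0],[1,-0.0015,0.0005,0.115,0,0,0],[1,-0.0015,0.0005,0.135,0,0,0],[1,-0.0015,0.0005,0.147,0,0,0],[1,-0.0015,0.0005,0.153,0,0,0],[1,-0.0015,0.0005,0.1535,0,0,0],[1,-0.0015,0.0005,0.1535,0,0,0]]]' 30
python3 -m crank '[[[0.3,0,0,0,0,0,0],[0.1,0,0,0,0,0,0],[0,0,0,0,0,0,0],[-0.1,0,0,0,0,0,0],[-0.2,0,0,0,0,0,0],[-0.3,0,0,0,0,0,0],[-0.4,0,0,0,0,0,0],[-0.4,0,0,0,0,0,0],[-0.4,0,0,0,0,0,0],[-0.4,0,0,0,0,0,0]]]' 30
python3 -m crank '[[[-0.4,0,0,-0.003,0,0,0],[-0.4,0,0,-0.01,0,0,0],[-0.4,0,0,-0.022,0,0,0],[-0.4,0,0,-0.038,0,0,0],[-0.4,0,0,-0.056,0,0,0],[-0.4,0,0,-0.073,0,0,0],[-0.4,0,0,-0.083,0,0,0],[-0.4,0,0,-0.087,0,0,0],[-0.4,0,0,-0.087,0,0,0]]]'
python3 -m crank '[[[-0.4,0.005,-0.001,0,0,0,0],[-0.4,0.017,-0.003,0,0,0,0],[-0.4,0.035,-0.006,0,0,0,0],[-0.4,0.06,-0.01,0,0,0,0],[-0.4,0.087,-0.015,0,0,0,0],[-0.4,0.115,-0.02,0,0,0,0],[-0.4,0.143,-0.025,0,0,0,0],[-0.4,0.168,-0.031,0,0,0,0],[-0.4,0.19,-0.036,0,0,0,0],[-0.4,0.207,-0.039,0,0,0,0],[-0.4,0.22,-0.041,0,0,0,0],[-0.4,0.225,-0.041,0,0,0,0]]]'
python3 -m crank '[[[-0.4,0,0,0,0,0,0],[-0.4,0,0,0,0,0,0],[-0.4,0,0,0,0,0,0]]]'
python3 -c "
from h import *
to(556.7,6.7,74,0.5)"
```

```text
time_s: 34.13
position: [0.6012, -0.2205, 0.0708]
eef_rot: [2.211, 2.23, 0.001]
wrist_force: [-0.4, 0.0, 0.3]
width: 0.0855
finger_force: 0.0
time_s: 34.97
position: [0.6005, -0.2205, 0.0699]
eef_rot: [2.212, 2.231, -0.0]
wrist_force: [-3.3, -0.8, 6.6]
width: 0.0331
finger_force: 29.6
time_s: 35.72
position: [0.6009, -0.2205, 0.1576]
eef_rot: [2.211, 2.23, 0.001]
wrist_force: [-0.4, 0.6, -1.6]
width: 0.0329
finger_force: 30.0
time_s: 36.72
position: [0.5567, 0.0069, 0.1562]
eef_rot: [-2.209, -2.233, 0.0]
wrist_force: [0.1, -0.8, -0.4]
width: 0.0331
finger_force: 29.9
time_s: 36.97
position: [0.5578, 0.0036, 0.1562]
eef_rot: [2.213, 2.23, -0.001]
wrist_force: [-0.6, -0.5, -0.2]
width: 0.0331
finger_force: 29.9
pos [557.8   3.6 156.2] shift mm [ 3.1 -1.  82.2] turn -0.05 j6 -0.14 w 33.1 F [-0.6 -0.5 -0.2] 29.9 t 37.0
```

```bash
python3 -m crank '[[[-0.4,0.0014,-0.001,0.012,0,0,0],[-0.4,0.0014,-0.001,0.03,0,0,0],[-0.4,0.0014,-0.001,0.047,0,0,0],[-0.4,0.0014,-0.001,0.06,0,0,0],[-0.4,0.0014,-0.001,0.068,0,0,0],[-0.4,0.0014,-0.001,0.074,0,0,0],[-0.4,0.0014,-0.001,0.077,0,0,0],[-0.4,0.0014,-0.001,0.0787,0,0,0],[-0.4,0.0014,-0.001,0.0793,0,0,0],[-0.4,0.0014,-0.001,0.0793,0,0,0],[-0.4,0.0014,-0.001,0.0793,0,0,0]]]'
python3 - <<'E'
from h import *
to(556.7,5,74,0.5)
p=eyes.snapshot("side"); cv2.imwrite("pics/s12.png",cv2.resize(p["color"][150:270,220:370],None,fx=5,fy=5))
E
```

```text
time_s: 37.88
position: [0.5569, 0.0056, 0.0776]
eef_rot: [2.212, 2.23, 0.001]
wrist_force: [0.1, -0.8, -0.8]
width: 0.0331
finger_force: 30.0
pos [556.9   5.6  77.6] shift mm [-0.6 -0.2  3.6] turn -0.01 j6 -0.14 w 33.1 F [ 0.1 -0.8 -0.8] 30.0 t 37.9
```

View pics/s12.png

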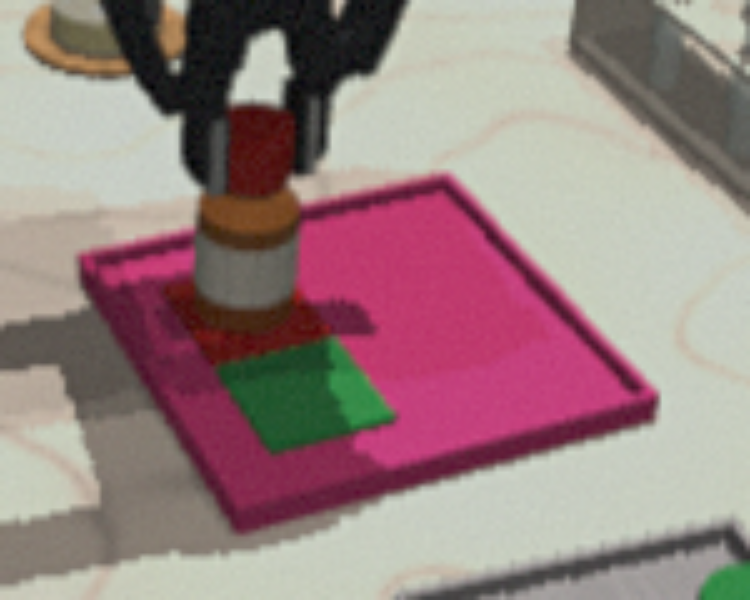

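Red is just above its tile. I lower it the last bit while watching the force.

```bash
python3 -m crank '[[[-0.4,-0.0004,0,0.0005,0,0,0],[-0.4,-0.0004,0,0.001,0,0,0],[-0.4,-0.0004,0,0.0013,0,0,0],[-0.4,-0.0004,0,0.0015,0,0,0],[-0.4,-0.0004,0,0.0015,0,0,0]]]'
```

```text
time_s: 38.35
position: [0.5567, 0.0053, 0.0758]
eef_rot: [2.212, 2.231, -0.0]
wrist_force: [-1.1, -0.1, 3.6]
width: 0.0326
finger_force: 30.4
```

Contact at about 3.6 N. I release, go up and over to green.

```bash
python3 -m crank '[[[-0.15,0,0,0,0,0,0],[-0.1,0,0,0,0,0,0],[0,0,0,0,0,0,0],[0.2,0,0,0,0,0,0],[0.5,0,0,0,0,0,0],[0.8,0,0,0,0,0,0],[1,0,0,0,0,0,0],[1,0,0,0,0,0,0],[1,0,0,-0.02,0,0,0],[1,0,0,-0.05,0,0,0],[1,0,0,-0.08,0,0,0],[1,0,0,-0.11,0,0,0]]]'
python3 -m crank '[[[1,0,0,-0.035,0,0,0],[1,0,0,-0.035,0,0,0],[1,0,0,-0.035,0,0,0],[1,0,0,-0.035,0,0,0]]]'
python3 - <<'E'
from h import *
to(594,-286.5,220,0.5)
p=eyes.snapshot("wrist"); o=measure(p)[0]; print({k:o[k] for k in("capr","tiler","tileg")})
E
```

```text
time_s: 39.35
position: [0.5564, 0.0053, 0.1869]
eef_rot: [-2.212, -2.231, 0.001]
wrist_force: [0.8, 0.1, -0.6]
width: 0.0853
finger_force: 0.0
time_s: 39.68
position: [0.5565, 0.0053, 0.2201]
eef_rot: [-2.212, -2.231, 0.001]
wrist_force: [-0.3, 0.3, -0.6]
width: 0.0858
finger_force: 0.0
pos [556.5   5.3 220.1] shift mm [-2.921e+02  3.500e+01  1.000e-01] turn -0.01 j6 -0.14 w 85.8 F [-0.3  0.3 -0.6] 0.0 t 39.7
{'capr': array([555.9,  11.2,  37.8, 556.2,  10.9,  32.8,  36.8]), 'tiler': array([5.568e+02, 8.900e+00, 5.660e+01, 5.610e+01, 4.000e-01]), 'tileg': array([ 5.569e+02, -5.120e+01,  5.600e+01,  5.620e+01,  4.000e-01])}
```

Red is centred on its tile once the visible cap side is allowed for. Now green.

```bash
python3 -m crank '[[[1,-0.03,0.004,0,0,0,0],[1,-0.068,0.008,0,0,0,0],[1,-0.108,0.013,0,0,0,0],[1,-0.148,0.018,0,0,0,0],[1,-0.188,0.022,0,0,0,0],[1,-0.225,0.027,0,0,0,0],[1,-0.258,0.031,0,0,0,0],[1,-0.28,0.034,0,0,0,0],[1,-0.292,0.035,0,0,0,0],[1,-0.292,0.035,0,0,0,0],[1,-0.292,0.035,0,0,0,0],[1,-0.292,0.035,0,0,0,0]]]'
python3 -m crank '[[[1,0,0,0.03,0,0,0],[1,0,0,0.06,0,0,0],[1,0,0,0.09,0,0,0],[1,0,0,0.1,0,0,0],[1,0,0,0.1,0,0,0],[1,0,0,0.1,0,0,0]]]'
python3 -c "
from h import *
to(594,-286.5,68,0.5)"
```

```text
time_s: 40.73
position: [0.5941, -0.2851, 0.2203]
eef_rot: [-2.211, -2.231, -0.0]
wrist_force: [0.1, 0.2, 0.4]
width: 0.0852
finger_force: 0.0
time_s: 41.23
position: [0.5945, -0.2858, 0.1219]
eef_rot: [2.211, 2.231, 0.0]
wrist_force: [-0.7, 1.0, -0.0]
width: 0.0854
finger_force: 0.0
pos [ 594.5 -285.8  121.9] shift mm [-0.7 -0.6 53.9] turn 0.03 j6 -0.57 w 85.4 F [-0.7  1.  -0. ] 0.0 t 41.2
```

```bash
python3 -m crank '[[[1,-0.0002,0,0.015,0,0,0],[1,-0.0002,0,0.032,0,0,0],[1,-0.0002,0,0.044,0,0,0],[1,-0.0002,0,0.05,0,0,0],[1,-0.0002,0,0.053,0,0,0],[1,-0.0002,0,0.0539,0,0,0],[1,-0.0002,0,0.0539,0,0,0],[1,-0.0002,0,0.0539,0,0,0]]]' 30
python3 -m crank '[[[0.3,0,0,0,0,0,0],[0.1,0,0,0,0,0,0],[0,0,0,0,0,0,0],[-0.1,0,0,0,0,0,0],[-0.2,0,0,0,0,0,0],[-0.3,0,0,0,0,0,0],[-0.4,0,0,0,0,0,0],[-0.4,0,0,0,0,0,0],[-0.4,0,0,0,0,0,0],[-0.4,0,0,0,0,0,0]]]' 30
python3 -m crank '[[[-0.4,0,0,-0.003,0,0,0],[-0.4,0,0,-0.01,0,0,0],[-0.4,0,0,-0.022,0,0,0],[-0.4,0,0,-0.038,0,0,0],[-0.4,0,0,-0.056,0,0,0],[-0.4,0,0,-0.073,0,0,0],[-0.4,0,0,-0.083,0,0,0],[-0.4,0,0,-0.087,0,0,0],[-0.4,0,0,-0.087,0,0,0]]]'
python3 -m crank '[[[-0.4,0.005,-0.001,0,0,0,0],[-0.4,0.017,-0.003,0,0,0,0],[-0.4,0.035,-0.006,0,0,0,0],[-0.4,0.06,-0.01,0,0,0,0],[-0.4,0.088,-0.014,0,0,0,0],[-0.4,0.117,-0.019,0,0,0,0],[-0.4,0.146,-0.023,0,0,0,0],[-0.4,0.173,-0.028,0,0,0,0],[-0.4,0.197,-0.031,0,0,0,0],[-0.4,0.216,-0.034,0,0,0,0],[-0.4,0.227,-0.035,0,0,0,0],[-0.4,0.2325,-0.035,0,0,0,0]]]'
python3 -m crank '[[[-0.4,0,0,0,0,0,0],[-0.4,0,0,0,0,0,0],[-0.4,0,0,0,0,0,0]]]'
python3 -c "
from h import *
to(556.8,-53.5,74,0.5)"
```

```text
time_s: 41.9
position: [0.5945, -0.2868, 0.0677]
eef_rot: [2.211, 2.23, 0.0]
wrist_force: [0.3, 0.2, 0.0]
width: 0.0855
finger_force: 0.0
time_s: 42.73
position: [0.5941, -0.2867, 0.0669]
eef_rot: [2.212, 2.231, -0.0]
wrist_force: [-3.4, -1.1, 5.2]
width: 0.0332
finger_force: 30.1
time_s: 43.48
position: [0.5945, -0.2868, 0.1549]
eef_rot: [2.211, 2.23, 0.0]
wrist_force: [-0.4, 0.3, -1.2]
width: 0.0333
finger_force: 30.1
time_s: 44.48
position: [0.5565, -0.0525, 0.1533]
eef_rot: [-2.21, -2.232, 0.0]
wrist_force: [0.2, 0.6, -1.7]
width: 0.033
finger_force: 30.1
time_s: 44.73
position: [0.5572, -0.0552, 0.1535]
eef_rot: [-2.213, -2.23, 0.001]
wrist_force: [0.5, 0.2, -2.4]
width: 0.0332
finger_force: 30.1
pos [557.2 -55.2 153.5] shift mm [ 1.7 -0.4 79.5] turn -0.05 j6 -0.24 w 33.2 F [ 0.5  0.2 -2.4] 30.1 t 44.7
```

```bash
python3 -m crank '[[[-0.4,0.0013,-0.0004,0.012,0,0,0],[-0.4,0.0013,-0.0004,0.03,0,0,0],[-0.4,0.0013,-0.0004,0.047,0,0,0],[-0.4,0.0013,-0.0004,0.06,0,0,0],[-0.4,0.0013,-0.0004,0.068,0,0,0],[-0.4,0.0013,-0.0004,0.074,0,0,0],[-0.4,0.0013,-0.0004,0.077,0,0,0],[-0.4,0.0013,-0.0004,0.0785,0,0,0],[-0.4,0.0013,-0.0004,0.0792,0,0,0],[-0.4,0.0013,-0.0004,0.0792,0,0,0],[-0.4,0.0013,-0.0004,0.0792,0,0,0]]]'
```

```text
time_s: 45.65
position: [0.557, -0.0532, 0.075]
eef_rot: [2.211, 2.23, 0.001]
wrist_force: [-0.3, -1.3, -1.9]
width: 0.0329
finger_force: 30.1
```

```bash
python3 -m crank '[[[-0.4,-0.0006,0,0.0005,0,0,0],[-0.4,-0.0006,0,0.001,0,0,0],[-0.4,-0.0006,0,0.0013,0,0,0],[-0.4,-0.0006,0,0.0014,0,0,0],[-0.4,-0.0006,0,0.0014,0,0,0]]]'
```

```text
time_s: 46.07
position: [0.5567, -0.0537, 0.0731]
eef_rot: [-2.212, -2.231, 0.0]
wrist_force: [-0.6, -0.1, -1.9]
width: 0.0331
finger_force: 30.1
```

```bash
python3 -m crank '[[[-0.4,0,0,0.0004,0,0,0],[-0.4,0,0,0.0007,0,0,0],[-0.4,0,0,0.0009,0,0,0],[-0.4,0,0,0.0009,0,0,0]]]'
```

```text
time_s: 46.4
position: [0.5569, -0.0538, 0.0729]
eef_rot: [2.212, 2.23, 0.0]
wrist_force: [-3.4, 0.7, 7.8]
width: 0.0331
finger_force: 31.0
```

Contact. Releasing, rising and backing away for a final check.

```bash
python3 -m crank '[[[-0.15,0,0,-0.0005,0,0,0],[-0.1,0,0,-0.0005,0,0,0],[0,0,0,0,0,0,0],[0.2,0,0,0,0,0,0],[0.5,0,0,0,0,0,0],[0.8,0,0,0,0,0,0],[1,0,0,0,0,0,0],[1,0,0,0,0,0,0],[1,0,0,-0.02,0,0,0],[1,0,0,-0.05,0,0,0],[1,0,0,-0.08,0,0,0],[1,0,0,-0.11,0,0,0]]]'
python3 -m crank '[[[1,0,0,-0.04,0,0,0],[1,0,0,-0.08,0,0,0],[1,0,0,-0.12,0,0,0],[1,-0.03,0,-0.12,0,0,0],[1,-0.06,0,-0.12,0,0,0],[1,-0.06,0,-0.12,0,0,0],[1,-0.06,0,-0.12,0,0,0]]]'
python3 - <<'E'
from h import *
p=eyes.snapshot("wrist"); o=measure(p)[0]; print({k:o[k] for k in("capr","capg","tiler","tileg")}); a=p["color"]
p=eyes.snapshot("side"); b=p["color"]
cv2.imwrite("pics/f.png",np.vstack([cv2.resize(a,(400,300)),cv2.resize(b,(400,300))]))
to(556,-53,200,.5)
E
```

```text
time_s: 47.4
position: [0.5565, -0.0536, 0.1835]
eef_rot: [-2.212, -2.231, 0.001]
wrist_force: [1.3, -0.1, 0.7]
width: 0.0855
finger_force: 0.0
time_s: 47.98
position: [0.5572, -0.1148, 0.302]
eef_rot: [-2.214, -2.228, 0.0]
wrist_force: [-0.0, 0.1, -0.1]
width: 0.0854
finger_force: 0.0
{'capr': array([556.2,   8. ,  36. , 556.4,   8.2,  32.8,  35.1]), 'capg': array([556.9, -51.2,  34.3, 556.8, -51.3,  32.6,  32.9]), 'tiler': array([5.57e+02, 8.90e+00, 5.64e+01, 5.55e+01, 3.00e-01]), 'tileg': array([ 5.57e+02, -5.16e+01,  5.62e+01,  5.52e+01,  3.00e-01])}
pos [ 557.2 -113.4  302. ] shift mm [ 60.4  -0.7 102.1] turn -0.02 j6 -0.34 w 85.5 F [0.2 0.4 0.1] 0.0 t 48.1
```

View pics/f.png

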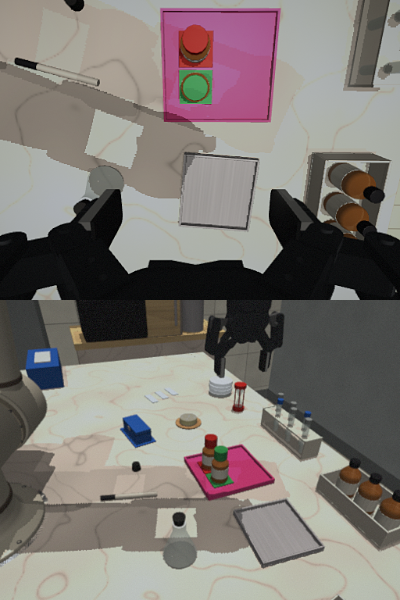

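Both bottles stand in the middle of their tiles (caps within about 1 mm). The dish is on the cork, the box is on the blue mat, and the flask hasn't moved. Handing in.

```bash
python3 -c "
from station import env
print(env.job_done())"
```

```text
the job is handed in; nothing more can be done
None
```

I did the job in the order asked and handed it in at about 48 s; the hand-in returned no verdict. By the last camera checks, the dish is on the cork mat, the slide box is square on the blue mat (within about 1 mm and 0.7°), both bottles stand centred on their tiles, and the flask is where it stood.

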